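# Hot-air nozzles back on their stand in order of size

### The arm

A 7-joint arm with a two-finger parallel gripper is mounted at the origin on a cart in front of the work surface, level with it; the furniture and walls round the work are solid. World frame = base frame: x ahead of the robot, y to its left, z up, the work surface at z = 0. Lengths are in m, angles in rad, forces in N, time in s.
With the tool pointing down it reaches from about 0.4 to 0.85 m from the base axis. Payload 10.4 kg.
Tool frame: the origin (TCP) lies midway between the tips of the shut fingers; the grasp point (between the pads) lies 19 mm behind it; z points along the fingers, x is the direction in which the jaws open and shut, and the axes are right-handed (so a half turn about z gives the same grasp; the last joint's range is limited). The gripper opens to 85 mm and grips with 20 to 120 N. Pads are 22 mm wide; open, the fingers measure 114 mm over their backs; the gripper's body (76 mm by 85 mm) begins 54 mm behind the grasp point. The pads swing forward as they close: fully open they stand 13 mm farther back than shut.
Start: joints at [-1.237, 0.332, -0.065, 1.46, 0.022, 1.35, -0.088], TCP at [0.218, 0.586, 0.231] pointing down, gripper open.
Joint ranges: [-2.6, 2.6], [-0.5, 2.12], [-1.47, 1.34], [0.16, 2.42], [-1.27, 4.41], [0.06, 2.06], [-2.6, 2.6]. Speed limits (rad/s): [2.22, 2.22, 2.79, 2.79, 3.14, 3.14, 3.14].

### API

Orientations are given as a unit quaternion [x, y, z, w].
In Python, from workcell import telemetry, eyes, order gives the robot as it stands.
- The arm moves only by the tool servo_tool, never from a script. Its argument "deltas" is a list of rows, each a list of 3 entries, a list of its own where there are three numbers: the shift along the tool's x, y, z in cm, then the turn about the tool's z in rad, then the finger opening in cm, from 0 to 8.54. A call has 1 to 12 rows; each row shifts and turns the pose as measured when the row begins, along the tool's axes as they then stand; what a row does not reach is not made up. A row lasts 1/12 s, in which the tool goes at most 41.7 mm and 7.16 degrees, less where a joint would pass 70% of its speed; a pose out of reach is approached as far as the arm can. A call is refused whole if a number of a shift passes 4.17 or a number of a turn 0.125, either way. A call with a gripper value outside its range is refused whole. The fingers move at their own pace and stop on an object; "force" is the grip in N (left out, the last holds). Time passes only in rows, so rows that do not move let the fingers close. It gives the time, the measured TCP pose, the force and the opening at its end, in the units of the state.
- telemetry.get_obs(): the state, without advancing time (a new reading comes with each control period).
- eyes.camera(name): name is "scene" or "top"; returns (picture, depth): 420x560x3 uint8, blue, green, red; 420x560 float32, m along the optical axis (not along the pixel's ray), 0 where there is no reading.
- eyes.calibration(name): a dict with "fx", "fy", "cx", "cy" (pixels), "rvec" (rotation vector, rad) and "tvec" (3), from world to camera coordinates, as OpenCV has them. Camera axes: x right, y down, z forward; pixel columns grow to the right and rows downward; lengths in m; the calibration is good to about 2 mm. A picture is of the moment at which its call begins. calibration takes no time and is no camera call.
- order.hand_in(): hands the job in, once; it reports no verdict.
The state is a dict: "clock": time; "joint_pos": joint angles; "joint_velocities": joint speeds; "tau": joint torques, N m; "position": TCP position; "ee_rot": TCP orientation; "ft_force": force on the tool from outside, world axes, zero at the start; "torque": the same for the moment, N m; "grip_width": opening from 0.0 (shut) to 1.0 (fully open).
Only numpy, scipy, OpenCV 4.12 (cv2) and the standard library are available. Lean on these libraries where they do the work, as an engineer would, in place of code of your own. Each camera call takes 0.05 s, during which the arm holds its last target. There are 200 camera calls.

### The job

Put the four square hot-air nozzles back on the posts of the nozzle stand in order of size, so that each stands upright, collar down and fully home, on the post whose printed square matches it: the smallest nozzle on the post with the smallest square, and so on up to the largest. Leave the two little bottles standing where they are.

Things in the scene. Friction and masses are not known exactly. Their poses are not given: they have to be found in the camera images.
- nozzle_tiny: the smallest of 4 loose bare-steel hot-air nozzles, 72 mm tall, ~60 g, standing collar down on the desk: square hood 14 x 14 mm, open-topped, from 32 to 72 mm up (grip the upper half of its flat sides), on a round collar 29 mm wide with a clamp screw 19 mm out at +x, 10 mm up. Open underneath: bore 22 mm wide, 26 mm deep. Origin: centre of underside; z up the axis, x and y square to the hood's sides
- nozzle_small: the second smallest of 4 loose bare-steel hot-air nozzles, 72 mm tall, ~60 g, standing collar down on the desk: square hood 22 x 22 mm, open-topped, from 32 to 72 mm up (grip the upper half of its flat sides), on a round collar 29 mm wide with a clamp screw 19 mm out at +x, 10 mm up. Open underneath: bore 22 mm wide, 26 mm deep. Origin: centre of underside; z up the axis, x and y square to the hood's sides
- nozzle_medium: the second largest of 4 loose bare-steel hot-air nozzles, 72 mm tall, ~60 g, standing collar down on the desk: square hood 30 x 30 mm, open-topped, from 32 to 72 mm up (grip the upper half of its flat sides), on a round collar 29 mm wide with a clamp screw 19 mm out at +x, 10 mm up. Open underneath: bore 22 mm wide, 26 mm deep. Origin: centre of underside; z up the axis, x and y square to the hood's sides
- nozzle_large: the largest of 4 loose bare-steel hot-air nozzles, 72 mm tall, ~60 g, standing collar down on the desk: square hood 40 x 40 mm, open-topped, from 32 to 72 mm up (grip the upper half of its flat sides), on a round collar 29 mm wide with a clamp screw 19 mm out at +x, 10 mm up. Open underneath: bore 22 mm wide, 26 mm deep. Origin: centre of underside; z up the axis, x and y square to the hood's sides
- post_tiny: fixed steel post for the smallest nozzle, in a black printed square 22 mm wide. 8 mm thick, 24 mm tall, rounded tip, foot 12 mm wide. One of a straight row of 4, 52 mm apart, on an aluminium plate 64 x 230 x 6 mm lying in any direction; fits any nozzle loosely, which stands on the plate. Origin: centre of foot, on the plate (6 mm above desk); z up, y along the row to larger sizes
- post_small: fixed steel post for the second smallest nozzle, in a black printed square 30 mm wide. 8 mm thick, 24 mm tall, rounded tip, foot 12 mm wide. One of a straight row of 4, 52 mm apart, on an aluminium plate 64 x 230 x 6 mm lying in any direction; fits any nozzle loosely, which stands on the plate. Origin: centre of foot, on the plate (6 mm above desk); z up, y along the row to larger sizes
- post_medium: fixed steel post for the second largest nozzle, in a black printed square 38 mm wide. 8 mm thick, 24 mm tall, rounded tip, foot 12 mm wide. One of a straight row of 4, 52 mm apart, on an aluminium plate 64 x 230 x 6 mm lying in any direction; fits any nozzle loosely, which stands on the plate. Origin: centre of foot, on the plate (6 mm above desk); z up, y along the row to larger sizes
- post_large: fixed steel post for the largest nozzle, in a black printed square 48 mm wide. 8 mm thick, 24 mm tall, rounded tip, foot 12 mm wide. One of a straight row of 4, 52 mm apart, on an aluminium plate 64 x 230 x 6 mm lying in any direction; fits any nozzle loosely, which stands on the plate. Origin: centre of foot, on the plate (6 mm above desk); z up, y along the row to larger sizes
- amber_bottle: amber screw-cap bottle with black cap, 34 mm in diameter, 56 mm tall, loose, stands upright on the desk; not to be moved. Origin: centre of its underside, z up
- white_bottle: white screw-cap bottle with red cap, 38 mm in diameter, 65 mm tall, loose, stands upright on the desk; not to be moved. Origin: centre of its underside, z up
Not all that is in view belongs to the job. Leave any blue or pink look-alike of the nozzle_small alone.

How it is judged:
By the outcome, as a careful person would: the job done as asked, in the order asked, and still so for the second after the job is handed in, with the robot touching nothing.
It also fails if it takes over 115 s, if anything falls off the work surface, if the arm or the gripper's body presses on something with over 40 N, if the wrist force passes 120 N, or if a joint passes its speed limit or range.

## Working session

There is one attempt and no reset: what is moved stays moved. The work goes in short steps, Python scripts to look and compute and a tool call to move; the robot and the scene stay as the last step left them, time stands still between calls to the robot, and variables do not carry over. Pictures are saved under pics/ and viewed, about 12 in all and at most 16, crops included, and the job is handed in when it is done.

Besides the shell and the picture viewer there is one more tool, called after "Request:" in YAML: its name, and indented under it one key for each argument. servo_tool: Moves the arm, as the interface text tells. Its arguments: {"type":"object","properties":{"deltas":{"type":"array"},"force":{"type":"number"}},"required":["deltas"]}

```bash
mkdir -p pics; ls; python3 - <<'E'
from workcell import telemetry, eyes
import cv2,numpy as np
print(telemetry.get_obs())
for n in("scene","top"):
    p,d=eyes.camera(n); cv2.imwrite(f"pics/{n}0.png",p); np.save(f"pics/{n}0.npy",d); print(n,eyes.calibration(n))
E
```

```text
pics
{'clock': 0.0, 'joint_pos': array([-1.23659511,  0.33287609, -0.06469109,  1.46098981,  0.02155939,
        1.3498923 , -0.08855178]), 'joint_velocities': array([-0.00105957, -0.00205166,  0.0009691 , -0.00079091,  0.00163826,
       -0.00081968, -0.00041767]), 'tau': array([ 3.42415151e-04, -6.25443149e+01,  4.94678027e-02, -3.91608882e+01,
        1.62335444e-02,  9.82636178e-03,  2.98119357e-05]), 'position': array([0.21815926, 0.58526599, 0.23049011]), 'ee_rot': array([ 8.21377541e-01,  5.70384425e-01, -5.94951034e-04,  4.33407379e-04]), 'ft_force': array([ 0.12695483,  0.46032038, -1.30971705]), 'torque': array([-0.05951519, -0.01073586,  0.06197214]), 'grip_width': 0.9993219697055562}
scene {'fx': 531.1960700475558, 'fy': 531.1960700475558, 'cx': 280.3781030719684, 'cy': 211.00105302082446, 'rvec': array([ 2.05761092, -0.78989305,  0.40360073]), 'tvec': array([-0.35252442,  0.27077381,  0.80158258])}
top {'fx': 455.2839907672595, 'fy': 455.2839907672595, 'cx': 279.18981216531597, 'cy': 207.92763549138525, 'rvec': array([ 2.13603489, -2.15338443,  0.13895255]), 'tvec': array([0.10390771, 0.56063319, 1.1984939 ])}
```

View pics/top0.png

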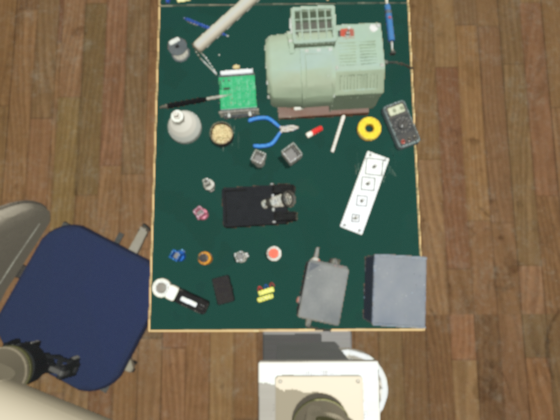

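View pics/scene0.png

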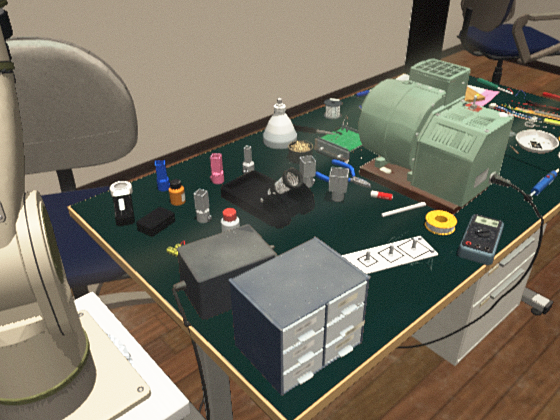

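The top view shows square grey nozzles at about (208,184), (241,256), (258,158) and (291,153). The look-alikes are pink at (201,213) and blue at (177,255). Amber bottle is at (205,257), white/red at (274,253), and the stand at (364,193). Next: a close crop to check the choice, and a depth measurement.

```bash
cat > h.py <<'E'
import cv2,numpy as np
from workcell import telemetry, eyes
def cloud(n,d):
    c=eyes.calibration(n);R=cv2.Rodrigues(c["rvec"])[0];v,u=np.mgrid[:420,:560]
    P=np.stack([(u-c["cx"])/c["fx"]*d,(v-c["cy"])/c["fy"]*d,d],-1)
    return (P-c["tvec"])@R
def proj(n,X):
    c=eyes.calibration(n);K=np.array([[c["fx"],0,c["cx"]],[0,c["fy"],c["cy"]],[0,0,1]])
    return cv2.projectPoints(np.array(X,float).reshape(-1,3),c["rvec"],c["tvec"],K,None)[0][:,0]
E
python3 - <<'E'
from h import *
p=cv2.imread("pics/top0.png");d=np.load("pics/top0.npy");W=cloud("top",d)
crop=cv2.resize(p[135:275,165:305],None,fx=4.2,fy=4.2,interpolation=cv2.INTER_CUBIC)
cv2.imwrite("pics/c1.png",crop)
s=p[145:240,330:400]; cv2.imwrite("pics/c2.png",cv2.resize(s,None,fx=6,fy=6,interpolation=cv2.INTER_CUBIC))
z=W[...,2]; print("desk z",np.median(z[280:290,250:290]),"desk corners",W[325,155],W[325,420],W[10,160])
m=((z>.02)&(d>0)).astype(np.uint8)
n,l,st,ce=cv2.connectedComponentsWithStats(m)
for i in range(1,n):
    if st[i,4]>12: 
        q=W[l==i]; t=q[q[:,2]>q[:,2].max()-.012]; print(np.round(ce[i]),st[i,4],"lo",q.min(0).round(3),"hi",q.max(0).round(3),"topmean",t[:,:2].mean(0).round(4),len(t))
E
```

```text
desk z 0.002578927101956421 desk corners [0.24911036 0.43873483 0.00293384] [ 0.26138231 -0.23531009  0.14849123] [1.16874161e+00 4.52388804e-01 9.17857802e-04]
[223.  24.] 889 lo [0.784 0.131 0.488] hi [0.885 0.247 0.508] topmean [0.8327 0.1952] 778
[325.  65.] 10903 lo [ 0.815 -0.274  0.02 ] hi [1.019 0.131 0.266] topmean [0.9681 0.0136] 902
[389.  18.] 16 lo [ 1.112 -0.234  0.02 ] hi [ 1.136 -0.222  0.026] topmean [ 1.123  -0.2259] 16
[177.  46.] 300 lo [1.005 0.362 0.02 ] hi [1.059 0.415 0.051] topmean [1.0319 0.3875] 262
[233.  92.] 1775 lo [0.828 0.157 0.02 ] hi [0.982 0.407 0.049] topmean [0.8931 0.2219] 452
[401. 124.] 1059 lo [ 0.732 -0.298  0.02 ] hi [ 0.869 -0.197  0.042] topmean [ 0.799 -0.247] 420
[184. 125.] 832 lo [0.756 0.321 0.02 ] hi [0.847 0.412 0.131] topmean [0.8018 0.3674] 23
[364. 122.] 43 lo [ 0.791 -0.156  0.02 ] hi [ 0.822 -0.127  0.027] topmean [ 0.8083 -0.1421] 43
[376. 126.] 77 lo [ 0.766 -0.187  0.02 ] hi [ 0.819 -0.159  0.028] topmean [ 0.7951 -0.1745] 77
[222. 132.] 416 lo [0.744 0.229 0.02 ] hi [0.81  0.292 0.044] topmean [0.7793 0.2608] 237
[367. 134
[... 838 characters left out ...]
9 0.022] hi [0.451 0.389 0.075] topmean [0.4367 0.3737] 38
[205. 257.] 138 lo [0.414 0.285 0.02 ] hi [0.447 0.319 0.061] topmean [0.4298 0.3021] 69
[241. 256.] 101 lo [0.419 0.19  0.025] hi [0.445 0.216 0.077] topmean [0.4324 0.2037] 26
[396. 290.] 4295 lo [ 0.256 -0.259  0.02 ] hi [ 0.432 -0.122  0.151] topmean [ 0.3432 -0.1907] 3729
[223. 289.] 453 lo [0.305 0.223 0.02 ] hi [0.382 0.282 0.033] topmean [0.3444 0.2525] 434
[181. 296.] 745 lo [0.282 0.292 0.02 ] hi [0.375 0.442 0.032] topmean [0.3264 0.3646] 745
[ 36. 384.] 5032 lo [0.184 0.323 0.243] hi [0.263 0.649 0.65 ] topmean [0.2074 0.4158] 754
[320. 408.] 1190 lo [ 0.018 -0.07   0.02 ] hi [0.089 0.071 0.273] topmean [0.0862 0.0367] 15
```

View pics/c1.png

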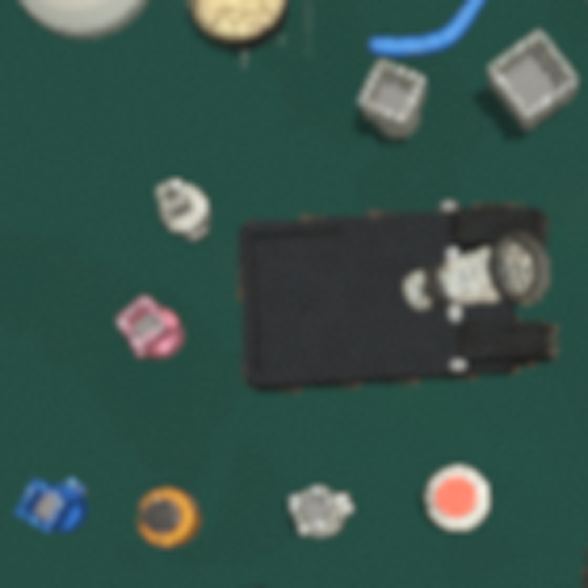

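View pics/c2.png

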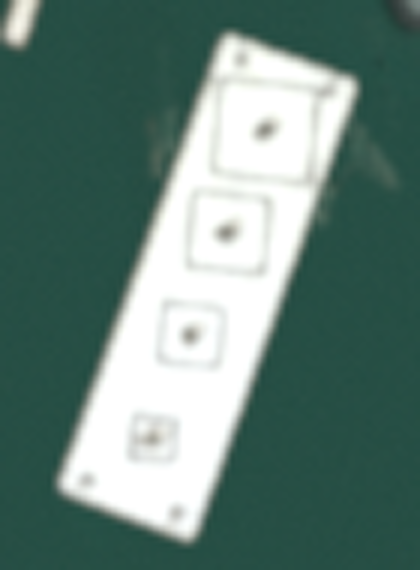

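The choice is clear: bare-steel hoods at top pixels (208,184) tiny, (241,256) small, (258,158) medium and (291,153) large, with pink and blue excluded. The stand's smallest square is at the near end, around (355,218), and the largest at the far end. Next I fit pose models to the silhouettes in both cameras.

```bash
cat > fit.py <<'E'
from h import *
from scipy.optimize import differential_evolution
S={"tiny":.014,"small":.022,"medium":.030,"large":.040}
G={"tiny":(.632,.295),"small":(.4324,.2037),"medium":(.699,.1542),"large":(.709,.0637)}
def circ(r,z): 
    a=np.linspace(0,2*np.pi,16,endpoint=False); return np.c_[r*np.cos(a),r*np.sin(a),0*a+z]
def sq(s,z): return np.array([[a*s/2,b*s/2,z] for a,b in((1,1),(1,-1),(-1,-1),(-1,1))])
def parts(s):
    sc=circ(.003,0); sc=[np.c_[0*sc[:,0]+x,sc[:,0],sc[:,1]+.01] for x in(.012,.019)]
    return [np.r_[circ(.0145,0),circ(.0145,.026)],np.r_[circ(.0145,.026),sq(s,.032)],np.r_[sq(s,.032),sq(s,.072)],np.vstack(sc)]
def pose(P,q): 
    c,s_=np.cos(q[2]),np.sin(q[2]); return P@np.array([[c,s_,0],[-s_,c,0],[0,0,1]])+[q[0],q[1],0]
U=4
def sil(n,s,q,o,sz):
    m=np.zeros((sz*U,sz*U),np.uint8)
    for P in parts(s):
        h=cv2.convexHull(((proj(n,pose(P,q))-o+.5)*U).astype(np.float32))
        cv2.fillConvexPoly(m,np.round(h).astype(np.int32),255)
    return cv2.resize(m,(sz,sz),interpolation=cv2.INTER_AREA)/255.
E
python3 - <<'E'
from fit import *
I={n:cv2.imread(f"pics/{n}0.png") for n in("top","scene")}
import json; out={}; tiles=[]
for k,s in S.items():
    obs=[]
    for n in I:
        c=proj(n,[*G[k],.036])[0]; sz=36 if n=="top" else 60; o=np.round(c).astype(int)-sz//2
        im=I[n][o[1]:o[1]+sz,o[0]:o[0]+sz].astype(float)
        mx,mn=im.max(2),im.min(2); m=((mx-mn<.3*mx)&(mx>55)).astype(np.uint8)
        nn,l,st,ce=cv2.connectedComponentsWithStats(m,connectivity=4)
        lab=np.bincount(l[sz//2-4:sz//2+5,sz//2-4:sz//2+5].ravel(),minlength=nn);lab[0]=0
        m=(l==lab.argmax()).astype(np.uint8); m=cv2.morphologyEx(m,cv2.MORPH_CLOSE,np.ones((5,5)))
        obs.append((n,o,sz,m,im))
    def cost(q,w=None):
        e=0
        for n,o,sz,m,_ in obs:
            a=sil(n,s,q,o,sz); e+=1-np.minimum(a,m).sum()/np.maximum(a,m).sum()
        return e
    gx,gy=G[k]
    rs=[differential_evolution(cost,[(gx-.012,gx+.012),(gy-.012,gy+.012),(a,a+np.pi/2)],popsize=8,maxiter=18,seed=1) for a in np.arange(4)*np.pi/2]
    for r in rs: print(k,r.x.round(4),np.rad2deg(r.x[2]).round(1),round(r.fun,3))
    q=min(rs,key=lambda r:r.fun).x; out[k]=q.tolist(); row=[]
    for n,o,sz,m,im in obs:
        f=300//sz; b=cv2.resize(im.astype(np.uint8),(300,300),interpolation=cv2.INTER_CUBIC)
        for P in (sq(s,.072),circ(.0145,0),np.array([[.0145,0,.01],[.019,0,.01]])):
            pp=((proj(n,pose(P,q))-o+.5)*300/sz).round().astype(np.int32); cv2.polylines(b,[pp],True,(0,0,255),1)
        row.append(b)
    tiles.append(np.vstack(row))
json.dump(out,open("noz.json","w"))
cv2.imwrite("pics/fit.png",cv2.resize(np.hstack(tiles),(800,400)))
# plate
p=I["top"];hsv=cv2.cvtColor(p,cv2.COLOR_BGR2HSV); m=((hsv[...,1]<60)&(hsv[...,2]>150)).astype(np.uint8)
m[:, :335]=0;m[:,395:]=0;m[:148]=0;m[240:]=0
W=cloud("top",np.load("pics/top0.npy")); 
c=eyes.calibration("top");R=cv2.Rodrigues(c["rvec"])[0]
def ray(u,v,z):
    d=R.T@np.array([(u-c["cx"])/c["fx"],(v-c["cy"])/c["fy"],1]);o=-R.T@c["tvec"];return o+d*(z-o[2])/d[2]
ct=max(cv2.findContours(m,cv2.RETR_EXTERNAL,cv2.CHAIN_APPROX_NONE)[0],key=cv2.contourArea)[:,0]
X=np.array([ray(u,v,.006)[:2] for u,v in ct]); r=cv2.minAreaRect((X*1000).astype(np.float32)); print("plate",r)
for v,u in((130,265),(232,227),(334,191),(438,152)):print("dot",ray(330+u/6-.5,145+v/6-.5,.018).round(4))
E
```

```text
Traceback (most recent call last):
  File "fit.py", line 17, in sil
    h=cv2.convexHull(((proj(n,pose(P,q))-o+.5)*U).astype(np.float32))
                       ~~~~^^^^^^^^^^^^^
  File "h.py", line 8, in proj
    c=eyes.calibration(n);K=np.array([[c["fx"],0,c["cx"]],[0,c["fy"],c["cy"]],[0,0,1]])
ValueError: time passes only in moves, steps and waits
```

```bash
cat > h.py <<'E'
import cv2,numpy as np,functools
from workcell import telemetry, eyes
@functools.cache
def cal(n): return eyes.calibration(n)
def cloud(n,d):
    c=cal(n);R=cv2.Rodrigues(c["rvec"])[0];v,u=np.mgrid[:420,:560]
    P=np.stack([(u-c["cx"])/c["fx"]*d,(v-c["cy"])/c["fy"]*d,d],-1)
    return (P-c["tvec"])@R
def proj(n,X):
    c=cal(n);K=np.array([[c["fx"],0,c["cx"]],[0,c["fy"],c["cy"]],[0,0,1]])
    return cv2.projectPoints(np.array(X,float).reshape(-1,3),c["rvec"],c["tvec"],K,None)[0][:,0]
def ray(n,u,v,z):
    c=cal(n);R=cv2.Rodrigues(c["rvec"])[0]
    d=R.T@np.array([(u-c["cx"])/c["fx"],(v-c["cy"])/c["fy"],1]);o=-R.T@c["tvec"];return o+d*(z-o[2])/d[2]
E
cat > dofit.py <<'E'
from fit import *
I={n:cv2.imread(f"pics/{n}0.png") for n in("top","scene")}
import json; out={}; tiles=[]
for k,s in S.items():
    obs=[]
    for n in I:
        c=proj(n,[*G[k],.036])[0]; sz=36 if n=="top" else 60; o=np.round(c).astype(int)-sz//2
        im=I[n][o[1]:o[1]+sz,o[0]:o[0]+sz].astype(float)
        mx,mn=im.max(2),im.min(2); m=((mx-mn<.3*mx)&(mx>55)).astype(np.uint8)
        nn,l,st,ce=cv2.connectedComponentsWithStats(m,connectivity=4)
        lab=np.bincount(l[sz//2-4:sz//2+5,sz//2-4:sz//2+5].ravel(),minlength=nn);lab[0]=0
        m=(l==lab.argmax()).astype(np.uint8); m=cv2.morphologyEx(m,cv2.MORPH_CLOSE,np.ones((5,5)))
        obs.append((n,o,sz,m,im))
    def cost(q):
        e=0
        for n,o,sz,m,_ in obs:
            a=sil(n,s,q,o,sz); e+=1-np.minimum(a,m).sum()/np.maximum(a,m).sum()
        return e
    gx,gy=G[k]
    rs=[differential_evolution(cost,[(gx-.012,gx+.012),(gy-.012,gy+.012),(a,a+np.pi/2)],popsize=8,maxiter=18,seed=1,polish=False) for a in np.arange(4)*np.pi/2]
    for r in rs: print(k,r.x.round(4),np.rad2deg(r.x[2]).round(1),round(r.fun,3))
    q=min(rs,key=lambda r:r.fun).x; out[k]=q.tolist(); row=[]
    for n,o,sz,m,im in obs:
        b=cv2.resize(im.astype(np.uint8),(300,300),interpolation=cv2.INTER_CUBIC)
        for P in (sq(s,.072),circ(.0145,0),np.array([[.0145,0,.01],[.019,0,.01]])):
            pp=((proj(n,pose(P,q))-o+.5)*300/sz).round().astype(np.int32); cv2.polylines(b,[pp],True,(0,0,255),1)
        row.append(b)
    tiles.append(np.vstack(row))
json.dump(out,open("noz.json","w"))
cv2.imwrite("pics/fit.png",cv2.resize(np.hstack(tiles),(800,400)))
p=I["top"];hsv=cv2.cvtColor(p,cv2.COLOR_BGR2HSV); m=((hsv[...,1]<60)&(hsv[...,2]>150)).astype(np.uint8)
m[:, :335]=0;m[:,395:]=0;m[:148]=0;m[240:]=0
ct=max(cv2.findContours(m,cv2.RETR_EXTERNAL,cv2.CHAIN_APPROX_NONE)[0],key=cv2.contourArea)[:,0]
X=np.array([ray("top",u,v,.006)[:2] for u,v in ct]); print("plate",cv2.minAreaRect((X*1000).astype(np.float32)))
for v,u in((130,265),(232,227),(334,191),(438,152)):print("dot",ray("top",330+u/6-.5,145+v/6-.5,.018).round(4))
E
time python3 dofit.py
```

```text
tiny [0.6321 0.2999 0.0804] 4.6 0.478
tiny [0.6325 0.3    1.883 ] 107.9 0.495
tiny [0.6331 0.3005 3.489 ] 199.9 0.474
tiny [0.6324 0.3004 4.9495] 283.6 0.469
small [0.4308 0.2066 0.0801] 4.6 0.936
small [0.4317 0.207  1.9067] 109.2 0.94
small [0.4322 0.2077 3.3407] 191.4 0.934
small [0.431  0.2065 4.9701] 284.8 0.926
medium [0.6998 0.1561 1.0831] 62.1 1.009
medium [0.7009 0.1561 2.7256] 156.2 1.0
medium [0.7004 0.1568 4.2202] 241.8 0.996
medium [0.6998 0.1568 5.9629] 341.6 1.003
large [0.7089 0.0648 0.4371] 25.0 0.696
large [0.7094 0.0655 2.1029] 120.5 0.682
large [0.7087 0.0648 3.6024] 206.4 0.695
large [0.7089 0.0648 5.1495] 295.0 0.692
plate ((609.5469970703125, -139.27169799804688), (68.30146789550781, 234.3433074951172), 68.56602478027344)
dot [ 0.6801 -0.1656  0.018 ]
dot [ 0.6319 -0.1462  0.018 ]
dot [ 0.5842 -0.128   0.018 ]
dot [ 0.536  -0.1086  0.018 ]
real	0m10.389s
user	0m10.669s
sys	0m0.151s
```

View pics/fit.png

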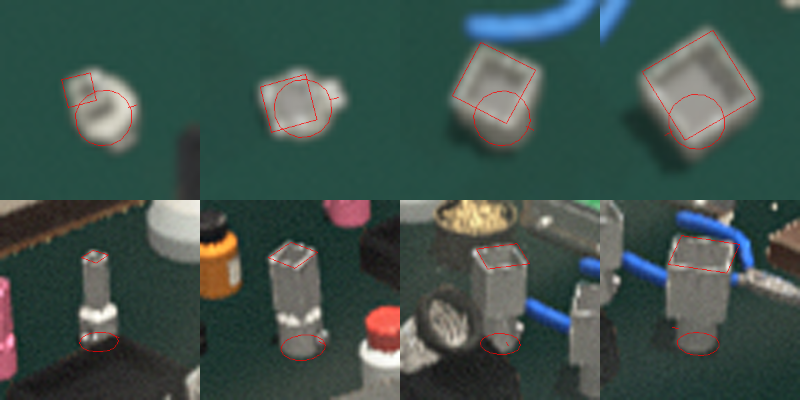

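The overlays agree roughly (rims match, with a 1–2 px offset), but the costs are high, so the masks are probably poor. I'll refine with a better mask and a small per-camera offset, using the top camera for yaw.

```bash
cat > dofit2.py <<'E'
from fit import *
import json
I={n:cv2.imread(f"pics/{n}0.png") for n in("top","scene")}
q0=json.load(open("noz.json")); out={}; tiles=[]
for k,s in S.items():
    obs=[]
    for n in I:
        c=proj(n,[*q0[k][:2],.036])[0]; sz=36 if n=="top" else 60; o=np.round(c).astype(int)-sz//2
        im=I[n][o[1]:o[1]+sz,o[0]:o[0]+sz]; f=cv2.GaussianBlur(im,(3,3),0).astype(float)
        m=(f[...,2]>(62 if n=="top" else 70)).astype(np.uint8)   # red channel: desk has little
        m&=cv2.dilate((sil(n,s,q0[k],o,sz)>.5).astype(np.uint8),np.ones((9,9)))
        m=cv2.morphologyEx(m,cv2.MORPH_CLOSE,np.ones((5,5)))
        nn,l,st,ce=cv2.connectedComponentsWithStats(m,connectivity=4); m=(l==1+st[1:,4].argmax()).astype(float)
        obs.append((n,o,sz,m,im))
    def cost(q):
        e=0
        for i,(n,o,sz,m,_) in enumerate(obs):
            d=q[3:5]*(1-2*i)
            a=sil(n,s,q[:3],o+d,sz); e+=1-np.minimum(a,m).sum()/np.maximum(a,m).sum()
        return e
    gx,gy=q0[k][:2]
    rs=[differential_evolution(cost,[(gx-.008,gx+.008),(gy-.008,gy+.008),(a,a+np.pi/2),(-1.5,1.5),(-1.5,1.5)],popsize=8,maxiter=30,seed=1,polish=False) for a in np.arange(4)*np.pi/2]
    for r in rs: print(k,r.x.round(4),np.rad2deg(r.x[2]).round(1),np.rad2deg(r.x[2]).round(1)%90,round(r.fun,3))
    q=min(rs,key=lambda r:r.fun).x; out[k]=q[:3].tolist(); row=[]
    for i,(n,o,sz,m,im) in enumerate(obs):
        b=cv2.resize(im,(300,300),interpolation=cv2.INTER_CUBIC); mm=cv2.cvtColor((m*120).astype(np.uint8),cv2.COLOR_GRAY2BGR); mm=cv2.resize(mm,(300,300),interpolation=0)
        for P in (sq(s,.072),circ(.0145,0),np.array([[.0145,0,.01],[.019,0,.01]])):
            pp=((proj(n,pose(P,q))-o-q[3:5]*(1-2*i)+.5)*300/sz).round().astype(np.int32)
            for t in(b,mm): cv2.polylines(t,[pp],True,(0,0,255),1)
        row+=[b,mm]
    tiles.append(np.vstack(row))
json.dump(out,open("noz2.json","w"))
cv2.imwrite("pics/fit2.png",cv2.resize(np.hstack(tiles),(600,600)))
E
python3 dofit2.py
```

```text
tiny [ 0.6364  0.3005  0.3043 -1.1467 -0.6533] 17.4 17.4 0.447
tiny [ 0.6359  0.2999  1.6614 -1.2192 -0.8274] 95.2 5.200000000000003 0.439
tiny [ 0.635   0.3001  3.4795 -0.8018 -1.2385] 199.4 19.400000000000006 0.434
tiny [ 0.635   0.3012  4.7343 -0.7479 -0.4111] 271.3 1.3000000000000114 0.438
small [ 0.432   0.207   0.4408 -0.4649 -0.5697] 25.3 25.3 0.415
small [ 0.4327  0.2071  2.1154 -0.682  -0.4525] 121.2 31.200000000000003 0.419
small [ 0.4336  0.209   3.6661 -0.5402 -0.0526] 210.0 30.0 0.407
small [ 0.4322  0.2078  5.2126 -0.3988 -0.5371] 298.7 28.69999999999999 0.394
medium [ 0.7052  0.1606  1.2394 -1.4627 -0.5576] 71.0 71.0 0.524
medium [ 0.7054  0.1606  2.8006 -1.3951 -0.4067] 160.5 70.5 0.514
medium [ 0.7045  0.1603  4.3387 -1.4936 -1.075 ] 248.6 68.6 0.525
medium [ 0.7044  0.1596  5.935  -1.3557 -1.3259] 340.1 70.10000000000002 0.523
large [ 0.7113  0.0667  0.534  -0.6504  0.0813] 30.6 30.6 0.315
large [ 0.7111  0.0664  2.1745 -0.7183 -0.1693] 124.6 34.599999999999994 0.316
large [ 0.7116  0.0673  3.6725 -0.6409 -0.0267] 210.4 30.400000000000006 0.305
large [ 0.7112  0.0663  5.2484 -0.7933 -0.1179] 300.7 30.69999999999999 0.319
```

View pics/fit2.png

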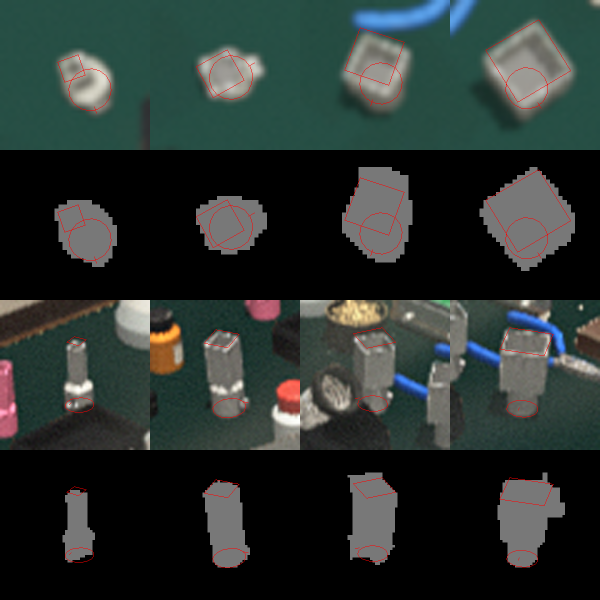

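The large nozzle (~31°) and small nozzle (~28°) are settled. The tiny and medium masks merge with neighbours, so I'll zoom in and pick their edges by eye.

```bash
python3 - <<'E'
import cv2,numpy as np
t=cv2.imread("pics/top0.png");s=cv2.imread("pics/scene0.png")
g=lambda im,u,v,w:cv2.resize(im[v:v+w,u:u+w],(400,400 if 0 else 300*400//300),interpolation=cv2.INTER_LANCZOS4)
a=g(t,196,172,24);b=g(s,228,135,40);c=g(t,246,144,24);d=g(s,290,145,40)
cv2.imwrite("pics/z.png",cv2.resize(np.vstack([np.hstack([a,b]),np.hstack([c,d])]),(600,600)))
E
```

```text
(no output)
```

View pics/z.png

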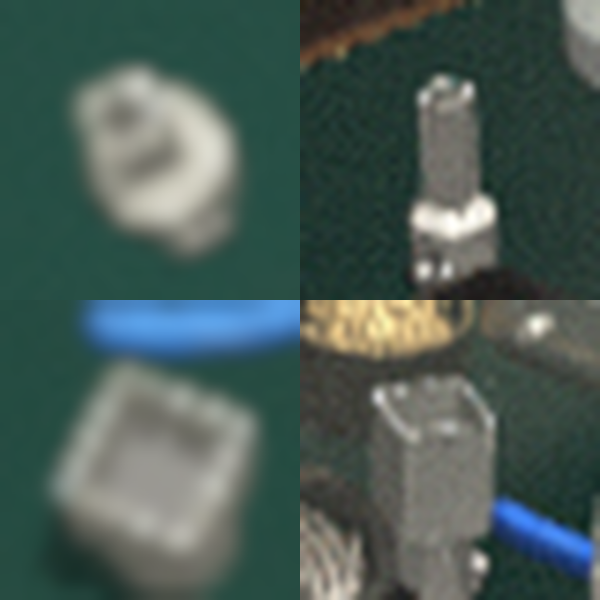

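```bash
cat > plan.py <<'E'
import sys,numpy as np
from h import telemetry
from scipy.spatial.transform import Rotation as Ro
def state():
    o=telemetry.get_obs();r=Ro.from_quat(o["ee_rot"]).as_matrix()
    return o,np.array(o["position"]),np.degrees(np.arctan2(r[1,0],r[0,0])),np.degrees(np.arccos(-r[2,2]))
def plan(p,psi,T,n=None,vmax=3.6,g=6.5):
    dp=np.array(T[:3])-p; dpsi=(T[3]-psi+180)%360-180
    if len(T)>4 and T[4]: dpsi=(dpsi+90)%180-90
    N=n or int(max(np.ceil(np.linalg.norm(dp)*100/vmax),np.ceil(abs(dpsi)/g),1))
    for i in range(N):
        a=np.radians(psi+dpsi*i/N); d=dp*100/N
        x=d[0]*np.cos(a)+d[1]*np.sin(a); y=d[0]*np.sin(a)-d[1]*np.cos(a)
        print([[round(float(x),2),round(float(y),2),round(float(-d[2]),2)],round(float(-np.radians(dpsi/N)),3)],end=" ")
    print(N)
if __name__=="__main__":
    o,p,psi,t=state(); print("t",round(o["clock"],2),"p",p.round(4),"psi",psi.round(1),"tilt",t.round(2),"f",o["ft_force"].round(1),"w",round(o["grip_width"]*8.54,2),"j",o["joint_pos"].round(2))
    for a in sys.argv[1:]:
        T=[float(v) for v in a.split(",")]; plan(p,psi,T); p,psi=np.array(T[:3]),T[3]
E
python3 - <<'E'
from h import *
for k,u,v in(("tiny",205.1,179.9),("medium",257.8,156.0),("large",291.6,152.6)): print(k,ray("top",u,v,.072).round(4))
E
python3 plan.py .634,.299,.2,26 .634,.299,.08,26
```

```text
tiny [0.6344 0.2967 0.072 ]
medium [0.6986 0.1556 0.072 ]
large [0.707  0.0645 0.072 ]
t 0.1 p [0.2182 0.5853 0.2306] psi 69.6 tilt 0.07 f [-0.5 -0.1 -0.6] w 8.54 j [-1.24  0.33 -0.06  1.46  0.02  1.35 -0.09]
[[-0.82, 3.26, 0.2], 0.051] [[-0.65, 3.3, 0.2], 0.051] [[-0.49, 3.33, 0.2], 0.051] [[-0.32, 3.35, 0.2], 0.051] [[-0.15, 3.36, 0.2], 0.051] [[0.02, 3.37, 0.2], 0.051] [[0.19, 3.36, 0.2], 0.051] [[0.36, 3.35, 0.2], 0.051] [[0.53, 3.32, 0.2], 0.051] [[0.7, 3.29, 0.2], 0.051] [[0.87, 3.25, 0.2], 0.051] [[1.03, 3.2, 0.2], 0.051] [[1.19, 3.15, 0.2], 0.051] [[1.35, 3.08, 0.2], 0.051] [[1.5, 3.01, 0.2], 0.051] 15
[[0.0, 0.0, 3.0], -0.0] [[0.0, 0.0, 3.0], -0.0] [[0.0, 0.0, 3.0], -0.0] [[0.0, 0.0, 3.0], -0.0] 4
```

Request:
servo_tool:
  deltas:
    - [[-0.82,3.26,0.2],0.051,8.5]
    - [[-0.65,3.3,0.2],0.051,8.5]
    - [[-0.5,3.33,0.2],0.051,8.5]
    - [[-0.32,3.35,0.2],0.051,6]
    - [[-0.15,3.36,0.2],0.051,6]
    - [[0.02,3.37,0.2],0.051,6]
    - [[0.2,3.36,0.2],0.051,6]
    - [[0.36,3.35,0.2],0.051,6]
    - [[0.53,3.32,0.2],0.051,6]
    - [[0.7,3.29,0.2],0.051,6]
    - [[0.87,3.25,0.2],0.051,6]
    - [[1.03,3.2,0.2],0.051,6]
  force: 30

```text
clock: 1.1
position: [0.552, 0.3487, 0.1994]
ee_rot: [0.956, 0.292, -0.005, 0.001]
ft_force: [-0.1, -0.0, 0.0]
grip_width: 0.7
```

```bash
python3 plan.py .634,.298,.2,26 .634,.298,.04,26
```

```text
t 1.1 p [0.552  0.3487 0.1994] psi 34.0 tilt 0.6 f [-0.1 -0.   0. ] w 5.98 j [-0.79  0.42  0.22  1.43 -0.09  1.32  0.02]
[[1.32, 2.93, -0.02], 0.046] [[1.46, 2.87, -0.02], 0.046] [[1.59, 2.79, -0.02], 0.046] 3
[[0.0, 0.0, 3.2], -0.0] [[0.0, 0.0, 3.2], -0.0] [[0.0, 0.0, 3.2], -0.0] [[0.0, 0.0, 3.2], -0.0] [[0.0, 0.0, 3.2], -0.0] 5
```

Request:
servo_tool:
  deltas:
    - [[1.32,2.9,0],0.046,6]
    - [[1.46,2.85,0],0.046,6]
    - [[1.6,2.8,0],0.046,6]
    - [[0,0,1.5],0,6]
    - [[0,0,1.5],0,6]
    - [[0,0,1.5],0,6]
    - [[0,0,1.5],0,6]
    - [[0,0,0],0,6]
    - [[0,0,0],0,6]

```text
clock: 1.85
position: [0.6431, 0.2817, 0.1313]
ee_rot: [0.977, 0.213, -0.007, 0.006]
ft_force: [-0.1, 0.1, 0.9]
grip_width: 0.703
```

```bash
python3 plan.py .634,.298,.1,26 .634,.298,.04,26;  python3 - <<'E'
from h import *
p,d=eyes.camera("top"); cv2.imwrite("pics/a1.png",p);s,_=eyes.camera("scene"); cv2.imwrite("pics/a1s.png",s)
c=cv2.resize(s[80:230,180:330],(600,600),interpolation=cv2.INTER_CUBIC)
cv2.imwrite("pics/a1c.png",c)
E
```

```text
t 1.85 p [0.6431 0.2817 0.1313] psi 24.6 tilt 1.08 f [-0.1  0.1  0.9] w 6.0 j [-0.66  0.58  0.27  1.34 -0.15  1.25  0.04]
[[-0.08, -0.93, 1.56], -0.012] [[-0.06, -0.93, 1.56], -0.012] 2
[[0.0, 0.0, 3.0], -0.0] [[0.0, 0.0, 3.0], -0.0] 2
```

View pics/a1c.png

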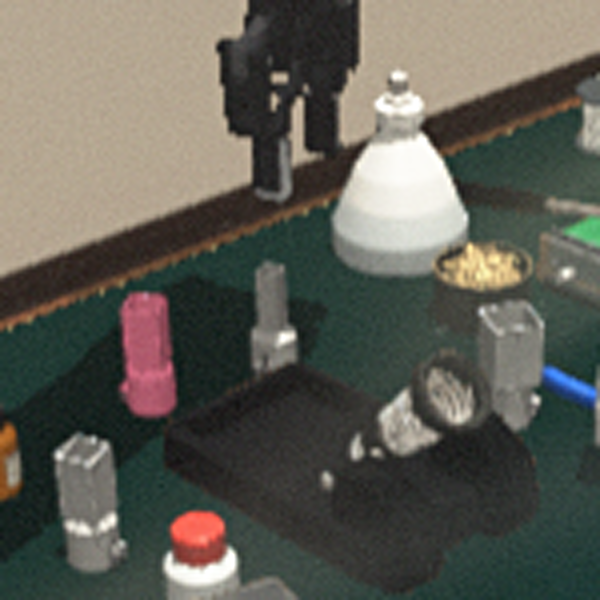

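The gripper hangs above the tiny nozzle with nothing touching. Fast rows overshoot by about 2 cm, so I'll correct slowly before descending.

Request:
servo_tool:
  deltas:
    - [[-0.15,-1.0,0.8],0,6]
    - [[0,-0.7,0.8],0,6]
    - [[0,-0.15,0.8],0,6]
    - [[0,0,0.5],0,6]
    - [[0,0,0],0,6]
    - [[0,0,0],0,6]

```text
clock: 2.45
position: [0.6329, 0.3024, 0.1027]
ee_rot: [0.977, 0.215, -0.005, 0.004]
ft_force: [-0.1, -1.2, -0.5]
grip_width: 0.707
```

```bash
python3 plan.py .634,.298,.1,26 .634,.298,.04,26
```

```text
t 2.45 p [0.6329 0.3024 0.1027] psi 24.8 tilt 0.79 f [-0.1 -1.2 -0.5] w 6.04 j [-0.69  0.6   0.26  1.38 -0.15  1.19  0.02]
[[-0.08, 0.44, 0.27], -0.021] 1
[[0.0, 0.0, 3.0], -0.0] [[0.0, 0.0, 3.0], -0.0] 2
```

Request:
servo_tool:
  deltas:
    - [[0,0.15,1.0],-0.015,6]
    - [[0,0.12,1.2],0,6]
    - [[0,0,1.2],0,6]
    - [[0,0,1.0],0,6]
    - [[0,0,0.6],0,6]
    - [[0,0,0],0,6]
    - [[0,0,0],0,6]
    - [[0,0,0],0,6]

```text
clock: 3.12
position: [0.6337, 0.2972, 0.0459]
ee_rot: [0.975, 0.222, -0.006, 0.005]
ft_force: [0.8, 0.8, -0.1]
grip_width: 0.705
```

```bash
python3 plan.py .634,.298,.04,26
```

```text
t 3.12 p [0.6337 0.2972 0.0459] psi 25.7 tilt 0.92 f [ 0.8  0.8 -0.1] w 6.02 j [-0.68  0.66  0.25  1.42 -0.16  1.1   0.04]
[[0.07, -0.06, 0.59], -0.006] 1
```

Good. Down 5 mm, then close.

Request:
servo_tool:
  deltas:
    - [[0,0,0.4],0,6]
    - [[0,0,0],0,0.5]
    - [[0,0,0],0,0.5]
    - [[0,0,0],0,0.5]
    - [[0,0,0],0,0.5]
    - [[0,0,0],0,0.5]
    - [[0,0,0],0,0.5]
    - [[0,0,0],0,0.5]
    - [[0,0,0],0,0.5]
    - [[0,0,0],0,0.5]
  force: 40

```text
clock: 3.95
position: [0.6348, 0.2979, 0.044]
ee_rot: [0.975, 0.222, -0.005, 0.004]
ft_force: [-0.5, -0.1, -0.0]
grip_width: 0.155
```

```bash
python3 plan.py .634,.298,.2,26 .5362,-.1099,.2,68.5,1
```

```text
t 3.95 p [0.6348 0.2979 0.044 ] psi 25.7 tilt 0.72 f [-0.5 -0.1 -0. ] w 1.32 j [-0.68  0.66  0.25  1.42 -0.16  1.09  0.05]
[[-0.01, -0.01, -3.12], -0.001] [[-0.01, -0.01, -3.12], -0.001] [[-0.01, -0.01, -3.12], -0.001] [[-0.01, -0.01, -3.12], -0.001] [[-0.01, -0.01, -3.12], -0.001] 5
[[-2.22, 2.7, -0.0], -0.062] [[-2.39, 2.56, -0.0], -0.062] [[-2.54, 2.4, -0.0], -0.062] [[-2.68, 2.24, -0.0], -0.062] [[-2.82, 2.07, -0.0], -0.062] [[-2.94, 1.89, -0.0], -0.062] [[-3.05, 1.71, -0.0], -0.062] [[-3.15, 1.52, -0.0], -0.062] [[-3.24, 1.32, -0.0], -0.062] [[-3.31, 1.12, -0.0], -0.062] [[-3.37, 0.91, -0.0], -0.062] [[-3.42, 0.7, -0.0], -0.062] 12
```

Opening is 13.2 mm, so the tiny nozzle is held. Lift, then carry over.

Request:
servo_tool:
  deltas:
    - [[0,0,-1.5],0,0.5]
    - [[0,0,-2.5],0,0.5]
    - [[0,0,-2.5],0,0.5]
    - [[0,0,-2.5],0,0.5]
    - [[0,0,-2.5],0,0.5]
    - [[0,0,-2.0],0,0.5]
    - [[0,0,-1.0],0,0.5]
    - [[0,0,0],0,0.5]
    - [[0,0,0],0,0.5]

```text
clock: 4.7
position: [0.6354, 0.2988, 0.2023]
ee_rot: [0.975, 0.222, -0.004, 0.004]
ft_force: [-0.0, -0.2, -1.3]
grip_width: 0.154
```

```bash
sed -i 's/vmax=3.6/vmax=2.6/' plan.py; python3 plan.py .5362,-.1099,.2,68.5,1
```

```text
t 4.7 p [0.6354 0.2988 0.2023] psi 25.6 tilt 0.68 f [-0.  -0.2 -1.3] w 1.32 j [-0.69  0.53  0.28  1.27 -0.13  1.37  0.03]
[[-1.57, 1.92, 0.01], -0.044] [[-1.65, 1.84, 0.01], -0.044] [[-1.73, 1.77, 0.01], -0.044] [[-1.8, 1.69, 0.01], -0.044] [[-1.88, 1.61, 0.01], -0.044] [[-1.95, 1.53, 0.01], -0.044] [[-2.01, 1.44, 0.01], -0.044] [[-2.07, 1.35, 0.01], -0.044] [[-2.13, 1.26, 0.01], -0.044] [[-2.18, 1.16, 0.01], -0.044] [[-2.23, 1.07, 0.01], -0.044] [[-2.28, 0.97, 0.01], -0.044] [[-2.32, 0.87, 0.01], -0.044] [[-2.35, 0.76, 0.01], -0.044] [[-2.38, 0.66, 0.01], -0.044] [[-2.41, 0.55, 0.01], -0.044] [[-2.43, 0.45, 0.01], -0.044] 17
```

Request:
servo_tool:
  deltas:
    - [[-1.57,1.92,0],-0.044,0.5]
    - [[-1.65,1.84,0],-0.044,0.5]
    - [[-1.73,1.77,0],-0.044,0.5]
    - [[-1.8,1.7,0],-0.044,0.5]
    - [[-1.88,1.6,0],-0.044,0.5]
    - [[-1.95,1.53,0],-0.044,0.5]
    - [[-2.0,1.44,0],-0.044,0.5]
    - [[-2.07,1.35,0],-0.044,0.5]
    - [[-2.13,1.26,0],-0.044,0.5]
    - [[-2.18,1.16,0],-0.044,0.5]
    - [[-2.23,1.07,0],-0.044,0.5]
    - [[-2.28,0.97,0],-0.044,0.5]

```text
clock: 5.7
position: [0.5567, 0.0031, 0.1875]
ee_rot: [0.875, 0.484, -0.017, -0.0]
ft_force: [0.3, -0.3, 0.5]
grip_width: 0.154
```

```bash
python3 plan.py .5362,-.1099,.2,68.5,1
```

```text
t 5.7 p [0.5567 0.0031 0.1875] psi 57.9 tilt 1.99 f [ 0.3 -0.3  0.5] w 1.31 j [-0.36  0.23  0.31  1.69 -0.06  1.26  0.97]
[[-2.13, 0.85, -0.25], -0.037] [[-2.16, 0.77, -0.25], -0.037] [[-2.19, 0.69, -0.25], -0.037] [[-2.21, 0.61, -0.25], -0.037] [[-2.23, 0.53, -0.25], -0.037] 5
```

Request:
servo_tool:
  deltas:
    - [[-2.0,0.8,-0.2],-0.037,0.5]
    - [[-2.1,0.75,-0.2],-0.037,0.5]
    - [[-2.1,0.7,-0.2],-0.037,0.5]
    - [[-1.8,0.6,-0.1],-0.037,0.5]
    - [[-0.8,0.2,0],-0.03,0.5]
    - [[0,0,0],0,0.5]
    - [[0,0,0],0,0.5]
    - [[0,0,0],0,0.5]

```text
clock: 6.37
position: [0.533, -0.0996, 0.1868]
ee_rot: [0.828, 0.56, -0.025, -0.006]
ft_force: [-1.4, 0.7, -0.8]
grip_width: 0.158
```

```bash
python3 plan.py .5362,-.1099,.12,68.5,1
```

```text
t 6.37 p [ 0.533  -0.0996  0.1868] psi 68.2 tilt 2.9 f [-1.4  0.7 -0.8] w 1.35 j [-0.22  0.21  0.35  1.72 -0.05  1.26  1.33]
[[-0.28, 0.22, 2.23], -0.002] [[-0.28, 0.22, 2.23], -0.002] [[-0.28, 0.22, 2.23], -0.002] 3
```

Tilt has drifted to 2.9°, so I'll track the nozzle's underside through the grasp transform rather than the TCP.

```bash
cat > bot.py <<'E'
# bot.py grasp nx ny  -> store grasp ; bot.py post name -> error of nozzle underside to the post
import sys,json; from plan import *
POST={"tiny":(.5362,-.1099),"small":(.5846,-.1290),"medium":(.6330,-.1480),"large":(.6814,-.1671)}
def grasp(p,q,n):
    R=Ro.from_quat(q).as_matrix(); g=R.T@(np.array([*n,.06])-p); up=R.T@[0,0,1.]
    return [(np.array([0,g[1],g[2]])-.06*up).tolist(),up.tolist()]
if __name__=="__main__":
    o,p,psi,t=state(); q=o["ee_rot"]
    if sys.argv[1]=="grasp": json.dump(grasp(p,q,[float(v) for v in sys.argv[2:4]]),open("g.json","w"))
    b,up=map(np.array,json.load(open("g.json"))); R=Ro.from_quat(q).as_matrix(); B=p+R@b; u=R@up
    print("t",round(o["clock"],2),"tcp",p.round(4),"psi",psi.round(1),"bottom",B.round(4),"nozzle tilt",np.degrees(np.arccos(u[2])).round(2),u[:2].round(3),"f",o["ft_force"].round(1))
    if sys.argv[1]=="post":
        e=np.array([*POST[sys.argv[2]],.006])-B; print("err mm",(e*1000).round(1),"tool cm",(R.T@e*100).round(2))
E
python3 - <<'E'
from bot import *
q=np.array([.975,.222,-.005,.004]);q/=np.linalg.norm(q)
json.dump(grasp(np.array([.6348,.2979,.044]),q,(.634,.298)),open("g.json","w"))
E
python3 bot.py post tiny
```

```text
t 6.37 tcp [ 0.533  -0.0996  0.1868] psi 68.2 bottom [ 0.5306 -0.0995  0.1429] nozzle tilt 2.78 [0.048 0.005] f [-1.4  0.7 -0.8]
err mm [   5.6  -10.4 -136.9] tool cm [-0.28  1.42 13.66]
```

Request:
servo_tool:
  deltas:
    - [[-0.1,0.4,1.2],0,0.5]
    - [[-0.1,0.4,1.5],0,0.5]
    - [[0,0.3,1.5],0,0.5]
    - [[0,0.1,1.5],0,0.5]
    - [[0,0,1.5],0,0.5]
    - [[0,0,0.5],0,0.5]
    - [[0,0,0],0,0.5]
    - [[0,0,0],0,0.5]
    - [[0,0,0],0,0.5]

```text
clock: 7.12
position: [0.541, -0.0994, 0.0994]
ee_rot: [0.826, 0.563, -0.026, -0.008]
ft_force: [-0.1, -0.2, -0.3]
grip_width: 0.152
```

```bash
python3 bot.py post tiny
```

```text
t 7.12 tcp [ 0.541  -0.0994  0.0994] psi 68.6 bottom [ 0.5383 -0.0993  0.0555] nozzle tilt 3.0 [0.052 0.004] f [-0.1 -0.2 -0.3]
err mm [ -2.1 -10.6 -49.5] tool cm [-0.9   0.4   4.97]
```

Request:
servo_tool:
  deltas:
    - [[-0.4,0.1,0],0,0.5]
    - [[-0.4,0.1,0],0,0.5]
    - [[-0.1,0,0],0,0.5]
    - [[0,0,0],0,0.5]
    - [[0,0,0],0,0.5]

```text
clock: 7.53
position: [0.5412, -0.1097, 0.1025]
ee_rot: [0.826, 0.563, -0.024, -0.006]
ft_force: [0.3, 0.2, -0.5]
grip_width: 0.154
```

```bash
python3 bot.py post tiny;  python3 - <<'E'
from h import *
from bot import POST
s,_=eyes.camera("scene"); cv2.imwrite("pics/b1s.png",s);t,_=eyes.camera("top"); cv2.imwrite("pics/b1t.png",t)
for X in [[*POST[k],z] for k in POST for z in(.006,.03)]: 
    cv2.circle(s,tuple((proj("scene",X)[0]).round().astype(int)),1,(0,0,255),-1);cv2.circle(t,tuple((proj("top",X)[0]).round().astype(int)),0,(0,0,255),-1)
a=cv2.resize(s[190:290,320:460],(560,400),interpolation=cv2.INTER_CUBIC)
cv2.imwrite("pics/b1c.png",a)
E
```

```text
t 7.53 tcp [ 0.5412 -0.1097  0.1025] psi 68.6 bottom [ 0.5388 -0.1096  0.0585] nozzle tilt 2.72 [0.047 0.004] f [ 0.3  0.2 -0.5]
err mm [ -2.6  -0.3 -52.5] tool cm [ 0.05 -0.04  5.26]
```

View pics/b1c.png

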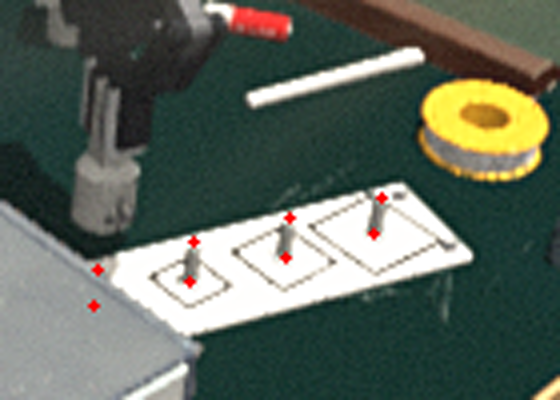

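The projected post points land on the real posts in the scene view, at feet (190,282), (286,258) and (374,234). The nozzle hangs above the tiny post. Going down the tool axis.

Request:
servo_tool:
  deltas:
    - [[0,0,0.8],0,0.5]
    - [[0,0,1.0],0,0.5]
    - [[0,0,1.0],0,0.5]
    - [[0,0,0.8],0,0.5]
    - [[0,0,0.4],0,0.5]
    - [[0,0,0],0,0.5]
    - [[0,0,0],0,0.5]

```text
clock: 8.22
position: [0.5379, -0.1097, 0.0564]
ee_rot: [0.826, 0.564, -0.025, -0.007]
ft_force: [0.2, -0.4, -0.3]
grip_width: 0.152
```

```bash
python3 bot.py post tiny
```

```text
t 8.22 tcp [ 0.5379 -0.1097  0.0564] psi 68.7 bottom [ 0.5354 -0.1095  0.0125] nozzle tilt 2.89 [0.05  0.004] f [ 0.2 -0.4 -0.3]
err mm [ 0.8 -0.4 -6.5] tool cm [0.02 0.12 0.64]
```

The bottom is below the post tip with no force, so the post is in the bore. Finishing the descent.

Request:
servo_tool:
  deltas:
    - [[0,0,0.25],0,0.5]
    - [[0,0,0.2],0,0.5]
    - [[0,0,0],0,0.5]
    - [[0,0,0.1],0,0.5]
    - [[0,0,0],0,0.5]

```text
clock: 8.63
position: [0.5383, -0.1098, 0.0511]
ee_rot: [0.826, 0.564, -0.024, -0.007]
ft_force: [0.2, 0.4, -0.3]
grip_width: 0.157
```

```bash
python3 bot.py post tiny
```

```text
t 8.63 tcp [ 0.5383 -0.1098  0.0511] psi 68.7 bottom [ 0.5358 -0.1096  0.0072] nozzle tilt 2.81 [0.049 0.004] f [ 0.2  0.4 -0.3]
err mm [ 0.4 -0.3 -1.2] tool cm [-0.01  0.05  0.12]
```

Request:
servo_tool:
  deltas:
    - [[0,0,0.1],0,0.5]
    - [[0,0,0],0,1.8]
    - [[0,0,0],0,2.5]
    - [[0,0,0],0,4]
    - [[0,0,0],0,4]
    - [[0,0,0],0,4]
    - [[0,0,0],0,4]
    - [[0,0,-0.5],0,4]

```text
clock: 9.3
position: [0.5386, -0.1097, 0.0553]
ee_rot: [0.826, 0.564, -0.024, -0.007]
ft_force: [-0.5, 0.2, -0.4]
grip_width: 0.467
```

Request:
servo_tool:
  deltas:
    - [[0,0,-1.0],0,4]
    - [[0,0,-1.5],0,4]
    - [[0,0,-2],0,4]
    - [[0,0,-2.5],0,6]
    - [[0,0,-2.5],0,6]
    - [[0,0,-1.5],0,6]
    - [[0,0,-0.5],0,6]
    - [[0,0,0],0,6]
    - [[0,0,0],0,6]

```text
clock: 10.05
position: [0.5444, -0.1082, 0.1819]
ee_rot: [0.826, 0.563, -0.023, -0.006]
ft_force: [0.5, -0.1, -0.6]
grip_width: 0.702
```

```bash
python3 plan.py .432,.206,.18,28,1;  python3 - <<'E'
from h import *
s,_=eyes.camera("scene"); t,_=eyes.camera("top"); cv2.imwrite("pics/d1t.png",t);cv2.imwrite("pics/d1s.png",s)
a=cv2.resize(s[190:290,300:440],(560,400),interpolation=cv2.INTER_CUBIC)
b=cv2.resize(t[150:250,320:400],(320,400),interpolation=cv2.INTER_CUBIC)
cv2.imwrite("pics/d1c.png",np.hstack([a,b])[:, :800])
E
```

```text
t 10.05 p [ 0.5444 -0.1082  0.1819] psi 68.6 tilt 2.72 f [ 0.5 -0.1 -0.6] w 6.0 j [-0.21  0.24  0.36  1.7  -0.07  1.26  1.36]
[[1.94, -1.69, 0.01], 0.055] [[1.84, -1.79, 0.01], 0.055] [[1.74, -1.89, 0.01], 0.055] [[1.63, -1.98, 0.01], 0.055] [[1.52, -2.07, 0.01], 0.055] [[1.41, -2.15, 0.01], 0.055] [[1.29, -2.22, 0.01], 0.055] [[1.17, -2.29, 0.01], 0.055] [[1.04, -2.35, 0.01], 0.055] [[0.91, -2.4, 0.01], 0.055] [[0.78, -2.45, 0.01], 0.055] [[0.65, -2.48, 0.01], 0.055] [[0.51, -2.52, 0.01], 0.055] 13
```

View pics/d1c.png

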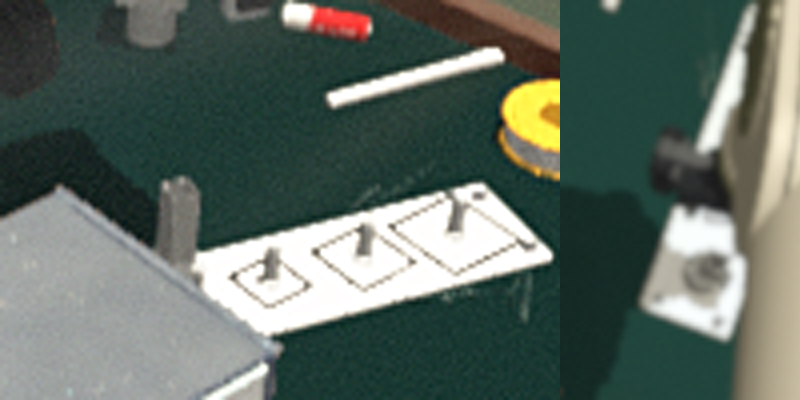

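The tiny nozzle stands upright on its post, hood at about (180,225) in the crop. Now the small one.

Request:
servo_tool:
  deltas:
    - [[1.9,-1.7,0],0.055,6]
    - [[1.84,-1.8,0],0.055,6]
    - [[1.74,-1.9,0],0.055,6]
    - [[1.63,-2.0,0],0.055,6]
    - [[1.5,-2.07,0],0.055,6]
    - [[1.4,-2.15,0],0.055,6]
    - [[1.3,-2.2,0],0.055,6]
    - [[1.17,-2.3,0],0.055,6]
    - [[1.04,-2.35,0],0.055,6]
    - [[0.9,-2.4,0],0.055,6]
    - [[0.5,-1.5,0],0.055,6]
    - [[0,0,0],0.02,6]

```text
clock: 11.15
position: [0.4423, 0.1571, 0.166]
ee_rot: [0.964, 0.265, -0.037, 0.003]
ft_force: [-0.4, -0.8, 0.0]
grip_width: 0.703
```

```bash
python3 plan.py .432,.206,.12,28,1
```

```text
t 11.15 p [0.4423 0.1571 0.166 ] psi 30.8 tilt 4.22 f [-0.4 -0.8  0. ] w 6.0 j [-0.6   0.09  0.17  1.89 -0.02  1.23  0.12]
[[0.54, -1.57, 1.53], 0.016] [[0.51, -1.58, 1.53], 0.016] [[0.49, -1.59, 1.53], 0.016] 3
```

Tilt has drifted to 4.2°, which seems to grow with speed. Before grasping I'll see which way it leans and whether slow or vertical motion changes it.

```bash
cat > ax.py <<'E'
from plan import *
o,p,psi,t=state();R=Ro.from_quat(o["ee_rot"]).as_matrix();u=-R[:,2]
print("t",round(o["clock"],2),"p",p.round(4),"psi",psi.round(1),"up",u[:2].round(4),"up in tool xy",(R.T@[0,0,1.])[:2].round(4),"q",o["ee_rot"].round(4))
E
python3 ax.py
```

```text
t 11.15 p [0.4423 0.1571 0.166 ] psi 30.8 up [0.0689 0.0257] up in tool xy [-0.0723 -0.0132] q [ 0.9635  0.265  -0.0366  0.0033]
```

Request:
servo_tool:
  deltas:
    - [[0,0,-2.5],0,6]
    - [[0,0,-3],0,6]
    - [[0,0,-2.5],0,6]
    - [[0,0,0],0,6]
    - [[0,0,0],0,6]

```text
clock: 11.57
position: [0.4434, 0.1602, 0.2416]
ee_rot: [0.963, 0.266, -0.044, 0.005]
ft_force: [-1.1, 0.1, -0.3]
grip_width: 0.703
```

```bash
python3 ax.py
```

```text
t 11.57 p [0.4434 0.1602 0.2416] psi 31.0 up [0.0816 0.0327] up in tool xy [-0.0868 -0.0139] q [ 0.9629  0.2663 -0.0437  0.0049]
```

Request:
servo_tool:
  deltas:
    - [[2,-1.0,0],0,6]
    - [[3,-1.5,0],0,6]
    - [[2,-1,0],0,6]
    - [[0,0,0],0,6]
    - [[0,0,0],0,6]

```text
clock: 11.98
position: [0.4851, 0.2263, 0.2292]
ee_rot: [0.963, 0.265, -0.048, 0.006]
ft_force: [0.3, -1.0, -0.5]
grip_width: 0.702
```

```bash
python3 ax.py
```

```text
t 11.98 p [0.4851 0.2263 0.2292] psi 30.8 up [0.0887 0.0364] up in tool xy [-0.0949 -0.0141] q [ 0.9631  0.2648 -0.0477  0.0058]
```

Request:
servo_tool:
  deltas:
    - [[-2,0.8,0],0,6]
    - [[-3,0.8,0],0,6]
    - [[-2,0.8,0],0,6]
    - [[0,0,0],0,6]
    - [[0,0,0],0,6]

```text
clock: 12.4
position: [0.432, 0.1645, 0.2291]
ee_rot: [0.963, 0.264, -0.053, 0.007]
ft_force: [-0.8, -0.1, 0.7]
grip_width: 0.702
```

```bash
python3 ax.py
```

```text
t 12.4 p [0.432  0.1645 0.2291] psi 30.7 up [0.0981 0.0418] up in tool xy [-0.1057 -0.0141] q [ 0.963   0.2643 -0.0529  0.0072]
```

Request:
servo_tool:
  deltas:
    - [[0,0,0],0,6]
    - [[0,0,0],0,6]
    - [[0,0,0],0,6]
    - [[0,0,0],0,6]
    - [[0,0,0],0,6]

```text
clock: 12.82
position: [0.4321, 0.1646, 0.2277]
ee_rot: [0.963, 0.264, -0.054, 0.007]
ft_force: [-0.4, -0.1, -0.3]
grip_width: 0.703
```

```bash
python3 ax.py
```

```text
t 12.82 p [0.4321 0.1646 0.2277] psi 30.7 up [0.0995 0.0426] up in tool xy [-0.1073 -0.0142] q [ 0.9629  0.2642 -0.0537  0.0074]
```

Request:
servo_tool:
  deltas:
    - [[0,0,2.0],0,6]
    - [[0,0,2.5],0,6]
    - [[0,0,2.0],0,6]
    - [[0,0,0],0,6]
    - [[0,0,0],0,6]

```text
clock: 13.23
position: [0.427, 0.1637, 0.1617]
ee_rot: [0.963, 0.265, -0.053, 0.007]
ft_force: [0.4, -0.2, 0.7]
grip_width: 0.704
```

```bash
python3 ax.py; python3 plan.py
```

```text
t 13.23 p [0.427  0.1637 0.1617] psi 30.8 up [0.0974 0.0419] up in tool xy [-0.1051 -0.0139] q [ 0.9627  0.2652 -0.0526  0.0073]
t 13.23 p [0.427  0.1637 0.1617] psi 30.8 tilt 6.08 f [ 0.4 -0.2  0.7] w 6.02 j [-0.61  0.1   0.16  1.9  -0.02  1.25  0.09]
```

Request:
servo_tool:
  deltas:
    - [[0,0,0.6],0,6]
    - [[0,0,0.6],0,6]
    - [[0,0,0.6],0,6]
    - [[0,0,0.6],0,6]
    - [[0,0,0],0,6]

```text
clock: 13.65
position: [0.4266, 0.1639, 0.139]
ee_rot: [0.963, 0.265, -0.05, 0.007]
ft_force: [0.4, -0.2, -0.2]
grip_width: 0.709
```

```bash
python3 ax.py
```

```text
t 13.65 p [0.4266 0.1639 0.139 ] psi 30.9 up [0.0933 0.0398] up in tool xy [-0.1005 -0.0137] q [ 0.9628  0.2655 -0.0503  0.0068]
```

Request:
servo_tool:
  deltas:
    - [[0,0,0],0.1,6]
    - [[0,0,0],0.1,6]
    - [[0,0,0],-0.1,6]
    - [[0,0,0],-0.1,6]
    - [[0,0,0],0,6]

```text
clock: 14.07
position: [0.427, 0.1641, 0.1395]
ee_rot: [0.964, 0.261, -0.05, 0.007]
ft_force: [0.2, -0.7, 0.3]
grip_width: 0.706
```

```bash
python3 ax.py
```

```text
t 14.07 p [0.427  0.1641 0.1395] psi 30.3 up [0.0925 0.0393] up in tool xy [-0.0997 -0.0127] q [ 0.964   0.2611 -0.0498  0.0069]
```

Request:
servo_tool:
  deltas:
    - [[0.6,0,0],0,6]
    - [[0.6,0,0],0,6]
    - [[0.6,0,0],0,6]
    - [[0.6,0,0],0,6]
    - [[0.6,0,0],0,6]
    - [[0,0,0],0,6]

```text
clock: 14.57
position: [0.4563, 0.1811, 0.1366]
ee_rot: [0.965, 0.256, -0.049, 0.007]
ft_force: [-0.3, 0.6, 0.3]
grip_width: 0.701
```

```bash
python3 ax.py
```

```text
t 14.57 p [0.4563 0.1811 0.1366] psi 29.8 up [0.0912 0.0386] up in tool xy [-0.0983 -0.0118] q [ 0.9653  0.2563 -0.0491  0.0069]
```

Request:
servo_tool:
  deltas:
    - [[0,-0.6,0],0,6]
    - [[0,-0.6,0],0,6]
    - [[0,-0.6,0],0,6]
    - [[0,-0.6,0],0,6]
    - [[0,-0.6,0],0,6]
    - [[0,0,0],0,6]

```text
clock: 15.07
position: [0.4393, 0.2104, 0.1366]
ee_rot: [0.965, 0.256, -0.05, 0.007]
ft_force: [-0.2, 0.2, -0.0]
grip_width: 0.701
```

```bash
python3 ax.py
```

```text
t 15.07 p [0.4393 0.2104 0.1366] psi 29.8 up [0.0924 0.039 ] up in tool xy [-0.0996 -0.0119] q [ 0.9653  0.2562 -0.0497  0.007 ]
```

Request:
servo_tool:
  deltas:
    - [[0,0,-0.6],0,6]
    - [[0,0,-0.6],0,6]
    - [[0,0,-0.6],0,6]
    - [[0,0,-0.6],0,6]
    - [[0,0,-0.6],0,6]
    - [[0,0,0],0,6]

```text
clock: 15.57
position: [0.4426, 0.2115, 0.1706]
ee_rot: [0.965, 0.256, -0.049, 0.007]
ft_force: [-0.5, -0.3, -0.3]
grip_width: 0.704
```

```bash
python3 ax.py
```

```text
t 15.57 p [0.4426 0.2115 0.1706] psi 29.7 up [0.091  0.0385] up in tool xy [-0.0981 -0.0117] q [ 0.9654  0.2561 -0.049   0.0069]
```

Request:
servo_tool:
  deltas:
    - [[-0.6,0,0],0,6]
    - [[-0.6,0,0],0,6]
    - [[-0.6,0,0],0,6]
    - [[-0.6,0,0],0,6]
    - [[-0.6,0,0],0,6]
    - [[0,0,0],0,6]

```text
clock: 16.07
position: [0.4136, 0.1943, 0.1736]
ee_rot: [0.966, 0.256, -0.049, 0.007]
ft_force: [-0.6, 0.1, -0.0]
grip_width: 0.703
```

```bash
python3 ax.py
```

```text
t 16.07 p [0.4136 0.1943 0.1736] psi 29.7 up [0.0917 0.0389] up in tool xy [-0.0989 -0.0116] q [ 0.9655  0.2556 -0.0494  0.0071]
```

Slow motion (0.6 cm/row) hardly drifts, while fast motion does, and downward motion reduces the tilt. I'll test whether a fast-down, slow-up cycle undoes it.

Request:
servo_tool:
  deltas:
    - [[0,0,-0.9],0,6]
    - [[0,0,-0.9],0,6]
    - [[0,0,-0.9],0,6]
    - [[0,0,-0.9],0,6]
    - [[0,0,-0.9],0,6]
    - [[0,0,-0.9],0,6]
    - [[0,0,-0.9],0,6]
    - [[0,0,-0.9],0,6]
    - [[0,0,-0.9],0,6]
    - [[0,0,-0.9],0,6]
    - [[0,0,-0.9],0,6]
    - [[0,0,0],0,6]

```text
clock: 17.07
position: [0.4243, 0.199, 0.2846]
ee_rot: [0.966, 0.256, -0.048, 0.007]
ft_force: [-0.4, -0.6, 0.1]
grip_width: 0.702
```

```bash
python3 ax.py
```

```text
t 17.07 p [0.4243 0.199  0.2846] psi 29.7 up [0.0891 0.0372] up in tool xy [-0.0959 -0.0117] q [ 0.9655  0.2557 -0.0479  0.0066]
```

Request:
servo_tool:
  deltas:
    - [[0,0,4.1],0,6]
    - [[0,0,4.1],0,6]
    - [[0,0,0],0,6]
    - [[0,0,0],0,6]

```text
clock: 17.4
position: [0.4182, 0.1966, 0.2034]
ee_rot: [0.966, 0.256, -0.046, 0.006]
ft_force: [0.3, -0.0, 1.2]
grip_width: 0.701
```

```bash
python3 ax.py
```

```text
t 17.4 p [0.4182 0.1966 0.2034] psi 29.7 up [0.0851 0.0348] up in tool xy [-0.0911 -0.0119] q [ 0.9657  0.2557 -0.0456  0.0059]
```

Request:
servo_tool:
  deltas:
    - [[0,0,0],0.12,6]
    - [[0,0,0],0.12,6]
    - [[0,0,0],0.12,6]
    - [[0,0,0],0.12,6]
    - [[0,0,0],0.12,6]
    - [[0,0,0],0,6]

```text
clock: 17.9
position: [0.4217, 0.1984, 0.2145]
ee_rot: [0.998, -0.054, -0.039, 0.018]
ft_force: [0.0, -0.3, 0.8]
grip_width: 0.703
```

```bash
python3 ax.py; python3 plan.py
```

```text
t 17.9 p [0.4217 0.1984 0.2145] psi -6.2 up [0.0796 0.0313] up in tool xy [-0.0758  0.0396] q [ 0.9976 -0.0536 -0.039   0.0178]
t 17.9 p [0.4217 0.1984 0.2145] psi -6.2 tilt 4.91 f [ 0.  -0.3  0.8] w 6.01 j [-0.68  0.05  0.15  1.83 -0.02  1.34 -0.62]
```

Request:
servo_tool:
  deltas:
    - [[0,0,-1.1],0,6]
    - [[0,0,-1.1],0,6]
    - [[0,0,-1.1],0,6]
    - [[0,0,-1.1],0,6]
    - [[0,0,-1.1],0,6]
    - [[0,0,-1.1],0,6]
    - [[0,0,-1.1],0,6]
    - [[0,0,0],0,6]
    - [[0,0,4.1],0,6]
    - [[0,0,4.1],0,6]
    - [[0,0,0],0,6]
    - [[0,0,0],0,6]

```text
clock: 18.9
position: [0.4274, 0.2014, 0.2299]
ee_rot: [0.999, -0.03, -0.031, 0.011]
ft_force: [0.5, 0.2, 0.9]
grip_width: 0.703
```

```bash
python3 ax.py
```

```text
t 18.9 p [0.4274 0.2014 0.2299] psi -3.5 up [0.063  0.0207] up in tool xy [-0.0616  0.0245] q [ 0.999  -0.0301 -0.0312  0.0113]
```

Request:
servo_tool:
  deltas:
    - [[0,0,0],-0.12,6]
    - [[0,0,0],-0.12,6]
    - [[0,0,0],-0.12,6]
    - [[0,0,0],-0.12,6]
    - [[0,0,0],-0.1,6]
    - [[0,0,0],0,6]

```text
clock: 19.4
position: [0.4312, 0.2034, 0.2431]
ee_rot: [0.962, 0.272, -0.029, 0.0]
ft_force: [0.2, -0.7, -0.7]
grip_width: 0.702
```

```bash
python3 ax.py
```

```text
t 19.4 p [0.4312 0.2034 0.2431] psi 31.6 up [0.0552 0.0159] up in tool xy [-0.0554 -0.0153] q [ 9.619e-01  2.719e-01 -2.870e-02  1.000e-04]
```

Request:
servo_tool:
  deltas:
    - [[0,0,0],0,6]
    - [[0,0,0],0,6]
    - [[0,0,0],0,6]

```text
clock: 19.65
position: [0.4327, 0.2042, 0.2475]
ee_rot: [0.963, 0.269, -0.026, -0.0]
ft_force: [-0.2, 0.5, 0.3]
grip_width: 0.703
```

```bash
python3 ax.py
```

```text
t 19.65 p [0.4327 0.2042 0.2475] psi 31.2 up [0.0512 0.0134] up in tool xy [-0.0508 -0.0151] q [ 9.629e-01  2.687e-01 -2.650e-02 -4.000e-04]
```

The cycle works: tilt went from 5.7° to 3.0° and is still relaxing. Two more.

Request:
servo_tool:
  deltas:
    - [[0,0,-0.8],0,6]
    - [[0,0,-0.8],0,6]
    - [[0,0,-0.8],0,6]
    - [[0,0,0],0,6]
    - [[0,0,4.1],0,6]
    - [[0,0,4.1],0,6]
    - [[0,0,0],0,6]
    - [[0,0,0],0,6]
    - [[0,0,0],0,6]
    - [[0,0,0],0,6]
    - [[0,0,0],0,6]
    - [[0,0,0],0,6]

```text
clock: 20.65
position: [0.4342, 0.2058, 0.201]
ee_rot: [0.964, 0.266, -0.02, -0.002]
ft_force: [-0.1, -1.6, 0.3]
grip_width: 0.702
```

```bash
python3 ax.py
```

```text
t 20.65 p [0.4342 0.2058 0.201 ] psi 30.9 up [0.0403 0.0065] up in tool xy [-0.038  -0.0151] q [ 0.9638  0.2659 -0.0203 -0.0022]
```

Request:
servo_tool:
  deltas:
    - [[0,0,0],0,6]
    - [[0,0,0],0,6]
    - [[0,0,0],0,6]
    - [[0,0,0],0,6]
    - [[0,0,0],0,6]
    - [[0,0,0],0,6]

```text
clock: 21.15
position: [0.4355, 0.2065, 0.2038]
ee_rot: [0.964, 0.266, -0.018, -0.003]
ft_force: [-1.3, 0.2, 0.3]
grip_width: 0.704
```

```bash
python3 ax.py; python3 plan.py .432,.206,.12,28
```

```text
t 21.15 p [0.4355 0.2065 0.2038] psi 30.9 up [0.0367 0.0041] up in tool xy [-0.0336 -0.0153] q [ 0.9638  0.2658 -0.0182 -0.0029]
t 21.15 p [0.4355 0.2065 0.2038] psi 30.9 tilt 2.12 f [-1.3  0.2  0.3] w 6.01 j [-0.66  0.06  0.14  1.85 -0.02  1.27  0.02]
[[-0.08, -0.03, 2.1], 0.012] [[-0.08, -0.03, 2.1], 0.012] [[-0.08, -0.03, 2.1], 0.012] [[-0.08, -0.03, 2.1], 0.012] 4
```

Tilt is 2.1°, good enough. Descending on the small nozzle.

Request:
servo_tool:
  deltas:
    - [[0,0,2],0.012,6]
    - [[0,0,2],0.012,6]
    - [[0,0,2],0.012,6]
    - [[0,0,2],0.012,6]
    - [[0,0,1],0,6]
    - [[0,0,0],0,6]
    - [[0,0,0],0,6]

```text
clock: 21.73
position: [0.4329, 0.2066, 0.1117]
ee_rot: [0.97, 0.242, -0.017, -0.003]
ft_force: [-0.2, -0.6, -0.3]
grip_width: 0.702
```

```bash
python3 ax.py; python3 plan.py .432,.206,.042,28
```

```text
t 21.73 p [0.4329 0.2066 0.1117] psi 28.0 up [0.0346 0.0028] up in tool xy [-0.0318 -0.0138] q [ 0.9701  0.242  -0.0171 -0.0028]
t 21.73 p [0.4329 0.2066 0.1117] psi 28.0 tilt 1.99 f [-0.2 -0.6 -0.3] w 6.0 j [-0.66  0.14  0.14  1.96 -0.04  1.07 -0.01]
[[-0.04, 0.01, 2.32], 0.0] [[-0.04, 0.01, 2.32], 0.0] [[-0.04, 0.01, 2.32], 0.0] 3
```

Request:
servo_tool:
  deltas:
    - [[0.05,0,1.2],0,6]
    - [[0.05,0,1.3],0,6]
    - [[0,0,1.3],0,6]
    - [[0,0,1.2],0,6]
    - [[0,0,1.0],0,6]
    - [[0,0,0.7],0,6]
    - [[0,0,0],0,6]
    - [[0,0,0],0,6]

```text
clock: 22.4
position: [0.437, 0.2102, 0.0502]
ee_rot: [0.97, 0.243, -0.011, -0.005]
ft_force: [0.1, 0.3, -0.7]
grip_width: 0.699
```

```bash
python3 ax.py
```

```text
t 22.4 p [0.437  0.2102 0.0502] psi 28.1 up [ 0.0244 -0.0038] up in tool xy [-0.0197 -0.0149] q [ 0.9699  0.243  -0.0114 -0.0048]
```

Request:
servo_tool:
  deltas:
    - [[-0.3,0,0.4],0,6]
    - [[-0.25,0,0.3],0,6]
    - [[0,0,0],0,6]
    - [[0,0,0],0,6]

```text
clock: 22.73
position: [0.4326, 0.208, 0.0445]
ee_rot: [0.97, 0.243, -0.01, -0.005]
ft_force: [-0.3, 0.3, 0.0]
grip_width: 0.706
```

```bash
python3 ax.py
```

```text
t 22.73 p [0.4326 0.208  0.0445] psi 28.1 up [ 0.0221 -0.0054] up in tool xy [-0.017  -0.0152] q [ 0.9699  0.2431 -0.0101 -0.0053]
```

Request:
servo_tool:
  deltas:
    - [[0,0,0.2],0,6]
    - [[0,0,0],0,1.2]
    - [[0,0,0],0,1.2]
    - [[0,0,0],0,1.2]
    - [[0,0,0],0,1.2]
    - [[0,0,0],0,1.2]
    - [[0,0,0],0,1.2]
    - [[0,0,0],0,1.2]
  force: 40

```text
clock: 23.4
position: [0.4328, 0.2082, 0.0429]
ee_rot: [0.97, 0.243, -0.01, -0.005]
ft_force: [-0.3, -0.1, -1.0]
grip_width: 0.252
```

```bash
python3 bot.py grasp .432 .206; python3 plan.py
```

```text
t 23.4 tcp [0.4328 0.2082 0.0429] psi 28.1 bottom [ 0.4338  0.207  -0.    ] nozzle tilt 0.0 [-0. -0.] f [-0.3 -0.1 -1. ]
t 23.4 p [0.4328 0.2082 0.0429] psi 28.1 tilt 1.28 f [-0.3 -0.1 -1. ] w 2.15 j [-0.65  0.23  0.13  2.03 -0.06  0.9   0.  ]
```

Small nozzle held (21.5 mm). Slow lift and carry.

Request:
servo_tool:
  deltas:
    - [[0,0,-0.8],0,1.2]
    - [[0,0,-1.2],0,1.2]
    - [[0,0,-1.3],0,1.2]
    - [[0,0,-1.4],0,1.2]
    - [[0,0,-1.4],0,1.2]
    - [[0,0,-1.4],0,1.2]
    - [[0,0,-1.4],0,1.2]
    - [[0,0,-1.4],0,1.2]
    - [[0,0,-1.4],0,1.2]
    - [[0,0,-1.3],0,1.2]
    - [[0,0,-1.0],0,1.2]
    - [[0,0,-0.5],0,1.2]

```text
clock: 24.4
position: [0.4348, 0.2059, 0.1993]
ee_rot: [0.97, 0.243, -0.01, -0.005]
ft_force: [0.1, -0.1, -1.0]
grip_width: 0.249
```

```bash
sed -i 's/vmax=2.6/vmax=1.5/' plan.py; python3 ax.py;python3 plan.py .581,-.129,.19,68.5
```

```text
t 24.4 p [0.4348 0.2059 0.1993] psi 28.1 up [ 0.0227 -0.0046] up in tool xy [-0.0178 -0.0148] q [ 0.97    0.2427 -0.0104 -0.005 ]
t 24.4 p [0.4348 0.2059 0.1993] psi 28.1 tilt 1.33 f [ 0.1 -0.1 -1. ] w 2.13 j [-0.66  0.05  0.14  1.87 -0.02  1.25 -0.02]
[[-0.12, 1.46, 0.04], -0.028] [[-0.16, 1.45, 0.04], -0.028] [[-0.2, 1.45, 0.04], -0.028] [[-0.24, 1.44, 0.04], -0.028] [[-0.28, 1.43, 0.04], -0.028] [[-0.32, 1.43, 0.04], -0.028] [[-0.36, 1.42, 0.04], -0.028] [[-0.4, 1.41, 0.04], -0.028] [[-0.44, 1.39, 0.04], -0.028] [[-0.48, 1.38, 0.04], -0.028] [[-0.52, 1.37, 0.04], -0.028] [[-0.55, 1.35, 0.04], -0.028] [[-0.59, 1.34, 0.04], -0.028] [[-0.63, 1.32, 0.04], -0.028] [[-0.67, 1.3, 0.04], -0.028] [[-0.7, 1.28, 0.04], -0.028] [[-0.74, 1.26, 0.04], -0.028] [[-0.77, 1.24, 0.04], -0.028] [[-0.81, 1.22, 0.04], -0.028] [[-0.84, 1.19, 0.04], -0.028] [[-0.88, 1.17, 0.04], -0.028] [[-0.91, 1.14, 0.04], -0.028] [[-0.94, 1.12, 0.04], -0.028] [[-0.97, 1.09, 0.04], -0.028] [[-1.0, 1.06, 0.04], -0.028] 25
```

Request:
servo_tool:
  deltas:
    - [[-0.12,1.46,0],-0.028,1.2]
    - [[-0.16,1.45,0],-0.028,1.2]
    - [[-0.2,1.45,0],-0.028,1.2]
    - [[-0.24,1.44,0],-0.028,1.2]
    - [[-0.28,1.43,0],-0.028,1.2]
    - [[-0.32,1.43,0],-0.028,1.2]
    - [[-0.36,1.42,0],-0.028,1.2]
    - [[-0.4,1.41,0],-0.028,1.2]
    - [[-0.44,1.39,0],-0.028,1.2]
    - [[-0.48,1.38,0],-0.028,1.2]
    - [[-0.52,1.37,0],-0.028,1.2]
    - [[-0.55,1.35,0],-0.028,1.2]

```text
clock: 25.4
position: [0.5063, 0.0416, 0.1978]
ee_rot: [0.911, 0.412, -0.01, -0.008]
ft_force: [0.7, 0.9, -0.1]
grip_width: 0.251
```

```bash
python3 ax.py;python3 plan.py .581,-.129,.19,68.5
```

```text
t 25.4 p [0.5063 0.0416 0.1978] psi 48.6 up [ 0.0248 -0.0057] up in tool xy [-0.0121 -0.0223] q [ 0.9113  0.4116 -0.0101 -0.0077]
t 25.4 p [0.5063 0.0416 0.1978] psi 48.6 tilt 1.46 f [ 0.7  0.9 -0.1] w 2.15 j [-0.45  0.11  0.31  1.81 -0.04  1.25  0.72]
[[-0.6, 1.3, 0.06], -0.027] [[-0.64, 1.28, 0.06], -0.027] [[-0.67, 1.26, 0.06], -0.027] [[-0.71, 1.25, 0.06], -0.027] [[-0.74, 1.23, 0.06], -0.027] [[-0.77, 1.21, 0.06], -0.027] [[-0.8, 1.19, 0.06], -0.027] [[-0.84, 1.16, 0.06], -0.027] [[-0.87, 1.14, 0.06], -0.027] [[-0.9, 1.12, 0.06], -0.027] [[-0.93, 1.09, 0.06], -0.027] [[-0.95, 1.07, 0.06], -0.027] [[-0.98, 1.04, 0.06], -0.027] 13
```

Request:
servo_tool:
  deltas:
    - [[-0.6,1.3,0],-0.027,1.2]
    - [[-0.64,1.28,0],-0.027,1.2]
    - [[-0.67,1.26,0],-0.027,1.2]
    - [[-0.7,1.25,0],-0.027,1.2]
    - [[-0.74,1.23,0],-0.027,1.2]
    - [[-0.77,1.2,0],-0.027,1.2]
    - [[-0.8,1.2,0],-0.027,1.2]
    - [[-0.84,1.16,0],-0.027,1.2]
    - [[-0.87,1.14,0],-0.027,1.2]
    - [[-0.9,1.1,0],-0.027,1.2]
    - [[-0.9,1.0,0],-0.027,1.2]
    - [[-0.5,0.5,0],-0.027,1.2]

```text
clock: 26.4
position: [0.5726, -0.1173, 0.1923]
ee_rot: [0.828, 0.56, -0.012, -0.011]
ft_force: [0.9, -0.0, -1.2]
grip_width: 0.248
```

Request:
servo_tool:
  deltas:
    - [[0,0,0],0,1.2]
    - [[0,0,0],0,1.2]

```text
clock: 26.57
position: [0.5723, -0.1192, 0.1916]
ee_rot: [0.829, 0.559, -0.013, -0.011]
ft_force: [0.6, 0.1, 0.1]
grip_width: 0.251
```

```bash
python3 bot.py post small
```

```text
t 26.57 tcp [ 0.5723 -0.1192  0.1916] psi 68.0 bottom [ 0.5732 -0.119   0.1486] nozzle tilt 1.1 [ 0.014 -0.013] f [0.6 0.1 0.1]
err mm [  11.4  -10.  -142.6] tool cm [-0.36  1.91 14.21]
```

Request:
servo_tool:
  deltas:
    - [[-0.06,0.35,1.0],0,1.2]
    - [[-0.06,0.4,1.4],0,1.2]
    - [[-0.06,0.4,1.4],0,1.2]
    - [[-0.06,0.35,1.4],0,1.2]
    - [[-0.06,0.25,1.4],0,1.2]
    - [[-0.06,0.1,1.2],0,1.2]
    - [[0,0,0.8],0,1.2]
    - [[0,0,0.3],0,1.2]
    - [[0,0,0],0,1.2]
    - [[0,0,0],0,1.2]

```text
clock: 27.4
position: [0.5836, -0.1235, 0.0887]
ee_rot: [0.829, 0.56, -0.015, -0.014]
ft_force: [0.3, -0.8, -0.6]
grip_width: 0.248
```

```bash
python3 bot.py post small
```

```text
t 27.4 tcp [ 0.5836 -0.1235  0.0887] psi 68.1 bottom [ 0.5843 -0.1232  0.0457] nozzle tilt 1.47 [ 0.02  -0.016] f [ 0.3 -0.8 -0.6]
err mm [  0.3  -5.8 -39.7] tool cm [-0.49  0.41  3.97]
```

Request:
servo_tool:
  deltas:
    - [[-0.25,0.15,0.3],0,1.2]
    - [[-0.2,0.15,0.3],0,1.2]
    - [[0,0.05,0.3],0,1.2]
    - [[0,0,0],0,1.2]
    - [[0,0,0],0,1.2]

```text
clock: 27.82
position: [0.5864, -0.1296, 0.0809]
ee_rot: [0.829, 0.56, -0.013, -0.013]
ft_force: [0.8, -1.4, -1.5]
grip_width: 0.247
```

```bash
python3 bot.py post small
```

```text
t 27.82 tcp [ 0.5864 -0.1296  0.0809] psi 68.1 bottom [ 0.5872 -0.1292  0.0379] nozzle tilt 1.29 [ 0.016 -0.016] f [ 0.8 -1.4 -1.5]
err mm [ -2.6   0.2 -31.9] tool cm [-0.05 -0.13  3.2 ]
```

Aligned. Down onto the post.

Request:
servo_tool:
  deltas:
    - [[0,-0.1,0.6],0,1.2]
    - [[0,0,0.8],0,1.2]
    - [[0,0,0.7],0,1.2]
    - [[0,0,0.5],0,1.2]
    - [[0,0,0.2],0,1.2]
    - [[0,0,0],0,1.2]
    - [[0,0,0],0,1.2]

```text
clock: 28.4
position: [0.5839, -0.1287, 0.0496]
ee_rot: [0.829, 0.56, -0.014, -0.013]
ft_force: [0.2, -0.5, -1.5]
grip_width: 0.246
```

```bash
python3 bot.py post small
```

```text
t 28.4 tcp [ 0.5839 -0.1287  0.0496] psi 68.1 bottom [ 0.5847 -0.1284  0.0066] nozzle tilt 1.32 [ 0.017 -0.016] f [ 0.2 -0.5 -1.5]
err mm [-0.1 -0.6 -0.6] tool cm [-0.06  0.02  0.06]
```

Request:
servo_tool:
  deltas:
    - [[0,0,0],0,2.6]
    - [[0,0,0],0,3.4]
    - [[0,0,0],0,4.2]
    - [[0,0,0],0,4.2]
    - [[0,0,0],0,4.2]
    - [[0,0,0],0,4.2]
    - [[0,0,-0.6],0,4.2]
    - [[0,0,-1.0],0,4.2]
    - [[0,0,-1.3],0,4.2]
    - [[0,0,-1.4],0,4.2]
    - [[0,0,-1.4],0,5.5]
    - [[0,0,-1.4],0,5.5]

```text
clock: 29.4
position: [0.586, -0.1294, 0.1257]
ee_rot: [0.829, 0.559, -0.014, -0.013]
ft_force: [0.0, 0.3, 0.5]
grip_width: 0.647
```

Request:
servo_tool:
  deltas:
    - [[0,0,-1.4],0,5.5]
    - [[0,0,-1.4],0,5.5]
    - [[0,0,-1.4],0,5.5]
    - [[0,0,-1.4],0,5.5]
    - [[0,0,-1.0],0,5.5]
    - [[0,0,-0.5],0,5.5]
    - [[0,0,0],0,5.5]

```text
clock: 29.98
position: [0.5905, -0.1309, 0.2107]
ee_rot: [0.829, 0.559, -0.01, -0.01]
ft_force: [1.5, -0.7, -0.5]
grip_width: 0.645
```

```bash
python3 ax.py; python3 plan.py .699,.156,.17,64;  python3 - <<'E'
from h import *
s,_=eyes.camera("scene"); t,_=eyes.camera("top"); cv2.imwrite("pics/e1t.png",t);cv2.imwrite("pics/e1s.png",s)
a=cv2.resize(s[170:290,300:440],(560,480),interpolation=cv2.INTER_CUBIC); cv2.imwrite("pics/e1c.png",a)
E
```

```text
t 29.98 p [ 0.5905 -0.1309  0.2107] psi 68.0 up [ 0.0283 -0.0055] up in tool xy [-0.0055 -0.0283] q [ 0.829   0.5591 -0.0102 -0.0102]
t 29.98 p [ 0.5905 -0.1309  0.2107] psi 68.0 tilt 1.65 f [ 1.5 -0.7 -0.5] w 5.51 j [-0.18  0.33  0.4   1.54 -0.13  1.33  1.43]
[[1.46, -0.03, 0.19], 0.003] [[1.46, -0.04, 0.19], 0.003] [[1.46, -0.04, 0.19], 0.003] [[1.46, -0.05, 0.19], 0.003] [[1.46, -0.05, 0.19], 0.003] [[1.46, -0.06, 0.19], 0.003] [[1.46, -0.06, 0.19], 0.003] [[1.46, -0.07, 0.19], 0.003] [[1.46, -0.07, 0.19], 0.003] [[1.46, -0.08, 0.19], 0.003] [[1.46, -0.08, 0.19], 0.003] [[1.46, -0.09, 0.19], 0.003] [[1.46, -0.09, 0.19], 0.003] [[1.46, -0.1, 0.19], 0.003] [[1.46, -0.1, 0.19], 0.003] [[1.46, -0.11, 0.19], 0.003] [[1.46, -0.11, 0.19], 0.003] [[1.46, -0.12, 0.19], 0.003] [[1.46, -0.12, 0.19], 0.003] [[1.46, -0.13, 0.19], 0.003] [[1.45, -0.13, 0.19], 0.003] 21
```

View pics/e1c.png

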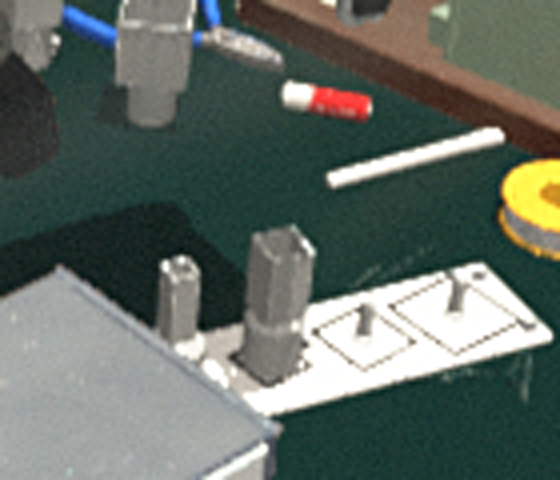

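The small nozzle stands home in its square at crop (275,370), with the tiny one beside it. Now the medium.

Request:
servo_tool:
  deltas:
    - [[1.46,-0.03,0],0.003,5.5]
    - [[1.46,-0.04,0],0.003,5.5]
    - [[1.46,-0.04,0],0.003,5.5]
    - [[1.46,-0.05,0],0.003,5.5]
    - [[1.46,-0.05,0],0.003,5.5]
    - [[1.46,-0.06,0],0.003,5.5]
    - [[1.46,-0.06,0],0.003,5.5]
    - [[1.46,-0.07,0],0.003,5.5]
    - [[1.46,-0.07,0],0.003,5.5]
    - [[1.46,-0.08,0],0.003,5.5]
    - [[1.46,-0.08,0],0.003,5.5]
    - [[1.46,-0.09,0],0.003,5.5]

```text
clock: 31.08
position: [0.6488, 0.0371, 0.195]
ee_rot: [0.842, 0.54, -0.02, -0.015]
ft_force: [0.8, -0.0, -0.0]
grip_width: 0.642
```

```bash
python3 ax.py; python3 plan.py .699,.156,.19,64
```

```text
t 31.08 p [0.6488 0.0371 0.195 ] psi 65.4 up [ 0.0493 -0.0032] up in tool xy [-0.0177 -0.0461] q [ 0.8416  0.5396 -0.0199 -0.0146]
t 31.08 p [0.6488 0.0371 0.195 ] psi 65.4 tilt 2.83 f [ 0.8 -0.  -0. ] w 5.48 j [-0.36  0.45  0.34  1.41 -0.15  1.36  1.12]
[[1.43, -0.04, 0.06], 0.003] [[1.43, -0.05, 0.06], 0.003] [[1.43, -0.05, 0.06], 0.003] [[1.43, -0.05, 0.06], 0.003] [[1.43, -0.06, 0.06], 0.003] [[1.43, -0.06, 0.06], 0.003] [[1.43, -0.07, 0.06], 0.003] [[1.43, -0.07, 0.06], 0.003] [[1.43, -0.07, 0.06], 0.003] 9
```

Request:
servo_tool:
  deltas:
    - [[1.2,-0.04,0],0.003,5.5]
    - [[1.2,-0.05,0],0.003,5.5]
    - [[1.2,-0.05,0],0.003,5.5]
    - [[1.2,-0.05,0],0.003,5.5]
    - [[1.2,-0.06,0],0.003,5.5]
    - [[1.2,-0.06,0],0.003,5.5]
    - [[1.2,-0.07,0],0.003,5.5]
    - [[1.2,-0.07,0],0.003,5.5]
    - [[1.0,0,0],0,5.5]
    - [[0.5,0,0],0,5.5]
    - [[0,0,0],0,5.5]
    - [[0,0,0],0,5.5]

```text
clock: 32.08
position: [0.6974, 0.1548, 0.1916]
ee_rot: [0.848, 0.53, -0.02, -0.015]
ft_force: [-0.2, -0.4, 0.9]
grip_width: 0.651
```

```bash
python3 ax.py; python3 plan.py .699,.156,.10,64
```

```text
t 32.08 p [0.6974 0.1548 0.1916] psi 64.1 up [ 0.0504 -0.0036] up in tool xy [-0.0189 -0.0469] q [ 0.8476  0.53   -0.0204 -0.0149]
t 32.08 p [0.6974 0.1548 0.1916] psi 64.1 tilt 2.9 f [-0.2 -0.4  0.9] w 5.56 j [-0.46  0.6   0.3   1.2  -0.19  1.42  0.95]
[[0.03, 0.01, 1.31], 0.0] [[0.03, 0.01, 1.31], 0.0] [[0.03, 0.01, 1.31], 0.0] [[0.03, 0.01, 1.31], 0.0] [[0.03, 0.01, 1.31], 0.0] [[0.03, 0.01, 1.31], 0.0] [[0.03, 0.01, 1.31], 0.0] 7
```

Request:
servo_tool:
  deltas:
    - [[0.05,0,3.5],0,5.5]
    - [[0.05,0,3],0,5.5]
    - [[0,0,0],0,5.5]
    - [[0,0,0],0,5.5]
    - [[0,0,0],0,5.5]
    - [[0,0,0],0,5.5]

```text
clock: 32.58
position: [0.6964, 0.1521, 0.1302]
ee_rot: [0.849, 0.528, -0.018, -0.013]
ft_force: [1.8, 0.4, 0.1]
grip_width: 0.645
```

```bash
python3 ax.py; python3 plan.py .699,.156,.042,64
```

```text
t 32.58 p [0.6964 0.1521 0.1302] psi 63.8 up [ 0.0449 -0.0032] up in tool xy [-0.017  -0.0417] q [ 0.8488  0.5283 -0.0182 -0.0132]
t 32.58 p [0.6964 0.1521 0.1302] psi 63.8 tilt 2.58 f [1.8 0.4 0.1] w 5.51 j [-0.46  0.63  0.3   1.28 -0.19  1.3   0.95]
[[0.08, 0.01, 1.47], -0.001] [[0.08, 0.01, 1.47], -0.001] [[0.08, 0.01, 1.47], -0.001] [[0.08, 0.01, 1.47], -0.001] [[0.08, 0.01, 1.47], -0.001] [[0.08, 0.01, 1.47], -0.001] 6
```

Request:
servo_tool:
  deltas:
    - [[0.2,0.1,0.8],0,5.5]
    - [[0.2,0.1,1.2],0,5.5]
    - [[0.15,0.1,1.4],0,5.5]
    - [[0,0,1.4],0,5.5]
    - [[0,0,1.3],0,5.5]
    - [[0,0,1.0],0,5.5]
    - [[0,0,0.7],0,5.5]
    - [[0,0,0.3],0,5.5]
    - [[0,0,0],0,5.5]
    - [[0,0,0],0,5.5]

```text
clock: 33.42
position: [0.7004, 0.1566, 0.044]
ee_rot: [0.849, 0.528, -0.016, -0.013]
ft_force: [0.7, -0.4, 0.2]
grip_width: 0.642
```

```bash
python3 ax.py
```

```text
t 33.42 p [0.7004 0.1566 0.044 ] psi 63.8 up [ 0.0403 -0.0044] up in tool xy [-0.0138 -0.0381] q [ 0.8489  0.5282 -0.0159 -0.0125]
```

Request:
servo_tool:
  deltas:
    - [[0,0,0.3],0,5.5]
    - [[0,0,0],0,2]
    - [[0,0,0],0,2]
    - [[0,0,0],0,2]
    - [[0,0,0],0,2]
    - [[0,0,0],0,2]
    - [[0,0,0],0,2]
    - [[0,0,0],0,2]
  force: 40

```text
clock: 34.08
position: [0.7018, 0.1568, 0.0436]
ee_rot: [0.849, 0.528, -0.014, -0.012]
ft_force: [0.4, -0.1, -0.3]
grip_width: 0.344
```

```bash
python3 bot.py grasp .699 .156; python3 ax.py;python3 plan.py
```

```text
t 34.08 tcp [0.7018 0.1568 0.0436] psi 63.8 bottom [ 0.7     0.1579 -0.    ] nozzle tilt nan [ 0. -0.] f [ 0.4 -0.1 -0.3]
t 34.08 p [0.7018 0.1568 0.0436] psi 63.8 up [ 0.0362 -0.0055] up in tool xy [-0.0111 -0.0349] q [ 0.8489  0.5282 -0.0139 -0.0119]
t 34.08 p [0.7018 0.1568 0.0436] psi 63.8 tilt 2.1 f [ 0.4 -0.1 -0.3] w 2.93 j [-0.46  0.71  0.28  1.34 -0.21  1.15  0.96]bot.py:11: RuntimeWarning: invalid value encountered in arccos
  print("t",round(o["clock"],2),"tcp",p.round(4),"psi",psi.round(1),"bottom",B.round(4),"nozzle tilt",np.degrees(np.arccos(u[2])).round(2),u[:2].round(3),"f",o["ft_force"].round(1))
```

Medium nozzle held (29.3 mm). Lift and carry.

Request:
servo_tool:
  deltas:
    - [[0,0,-0.8],0,2]
    - [[0,0,-1.2],0,2]
    - [[0,0,-1.3],0,2]
    - [[0,0,-1.3],0,2]
    - [[0,0,-1.3],0,2]
    - [[0,0,-1.3],0,2]
    - [[0,0,-1.3],0,2]
    - [[0,0,-1.3],0,2]
    - [[0,0,-1.3],0,2]
    - [[0,0,-1.2],0,2]
    - [[0,0,-0.8],0,2]
    - [[0,0,-0.3],0,2]

```text
clock: 35.08
position: [0.7086, 0.1557, 0.1994]
ee_rot: [0.849, 0.528, -0.009, -0.01]
ft_force: [0.3, -0.1, -0.9]
grip_width: 0.345
```

```bash
sed -i 's/vmax=1.5/vmax=1.3/' plan.py; python3 ax.py; python3 plan.py .633,-.143,.175,66
```

```text
t 35.08 p [0.7086 0.1557 0.1994] psi 63.8 up [ 0.0268 -0.0078] up in tool xy [-0.0049 -0.0275] q [ 0.8491  0.528  -0.0093 -0.0104]
t 35.08 p [0.7086 0.1557 0.1994] psi 63.8 tilt 1.6 f [ 0.3 -0.1 -0.9] w 2.95 j [-0.46  0.6   0.31  1.17 -0.19  1.41  0.94]
[[-1.26, 0.27, 0.1], -0.002] [[-1.26, 0.27, 0.1], -0.002] [[-1.26, 0.26, 0.1], -0.002] [[-1.26, 0.26, 0.1], -0.002] [[-1.26, 0.26, 0.1], -0.002] [[-1.26, 0.26, 0.1], -0.002] [[-1.26, 0.26, 0.1], -0.002] [[-1.26, 0.25, 0.1], -0.002] [[-1.26, 0.25, 0.1], -0.002] [[-1.26, 0.25, 0.1], -0.002] [[-1.26, 0.25, 0.1], -0.002] [[-1.26, 0.25, 0.1], -0.002] [[-1.26, 0.24, 0.1], -0.002] [[-1.26, 0.24, 0.1], -0.002] [[-1.26, 0.24, 0.1], -0.002] [[-1.26, 0.24, 0.1], -0.002] [[-1.26, 0.23, 0.1], -0.002] [[-1.26, 0.23, 0.1], -0.002] [[-1.26, 0.23, 0.1], -0.002] [[-1.26, 0.23, 0.1], -0.002] [[-1.26, 0.23, 0.1], -0.002] [[-1.26, 0.22, 0.1], -0.002] [[-1.26, 0.22, 0.1], -0.002] [[-1.26, 0.22, 0.1], -0.002] 24
```

Request:
servo_tool:
  deltas:
    - [[-1.26,0.27,0],0,2]
    - [[-1.26,0.27,0],0,2]
    - [[-1.26,0.26,0],0,2]
    - [[-1.26,0.26,0],0,2]
    - [[-1.26,0.26,0],-0.01,2]
    - [[-1.26,0.26,0],-0.01,2]
    - [[-1.26,0.26,0],-0.01,2]
    - [[-1.26,0.25,0],-0.01,2]
    - [[-1.26,0.25,0],0,2]
    - [[-1.26,0.25,0],0,2]
    - [[-1.26,0.25,0],0,2]
    - [[-1.26,0.25,0],0,2]

```text
clock: 36.08
position: [0.6638, -0.014, 0.1945]
ee_rot: [0.839, 0.543, -0.013, -0.012]
ft_force: [0.4, -0.8, -0.4]
grip_width: 0.345
```

```bash
python3 ax.py; python3 plan.py .633,-.143,.175,66
```

```text
t 36.08 p [ 0.6638 -0.014   0.1945] psi 65.8 up [ 0.0355 -0.0055] up in tool xy [-0.0095 -0.0347] q [ 0.8395  0.5431 -0.0134 -0.012 ]
t 36.08 p [ 0.6638 -0.014   0.1945] psi 65.8 tilt 2.06 f [ 0.4 -0.8 -0.4] w 2.94 j [-0.29  0.48  0.35  1.38 -0.16  1.35  1.21]
[[-1.18, 0.22, 0.18], -0.0] [[-1.18, 0.22, 0.18], -0.0] [[-1.18, 0.22, 0.18], -0.0] [[-1.18, 0.22, 0.18], -0.0] [[-1.18, 0.22, 0.18], -0.0] [[-1.18, 0.22, 0.18], -0.0] [[-1.18, 0.22, 0.18], -0.0] [[-1.18, 0.22, 0.18], -0.0] [[-1.18, 0.22, 0.18], -0.0] [[-1.19, 0.22, 0.18], -0.0] [[-1.19, 0.22, 0.18], -0.0] 11
```

Request:
servo_tool:
  deltas:
    - [[-1.2,0.22,0.1],0,2]
    - [[-1.2,0.22,0.1],0,2]
    - [[-1.2,0.22,0.1],0,2]
    - [[-1.2,0.22,0.1],0,2]
    - [[-1.2,0.22,0.1],0,2]
    - [[-1.2,0.22,0.1],0,2]
    - [[-1.2,0.22,0.1],0,2]
    - [[-1.2,0.22,0.1],0,2]
    - [[-1.2,0.22,0.1],0,2]
    - [[-1.0,0.2,0.1],0,2]
    - [[-0.6,0.1,0.1],0,2]
    - [[0,0,0],0,2]

```text
clock: 37.08
position: [0.6285, -0.1542, 0.1826]
ee_rot: [0.841, 0.541, -0.014, -0.011]
ft_force: [0.0, -0.7, -0.8]
grip_width: 0.343
```

```bash
python3 bot.py post medium
```

```text
t 37.08 tcp [ 0.6285 -0.1542  0.1826] psi 65.5 bottom [ 0.6266 -0.1531  0.139 ] nozzle tilt 0.03 [-0.  0.] f [ 0.  -0.7 -0.8]
err mm [   6.4    5.1 -133. ] tool cm [ 0.88  0.83 13.27]
```

Request:
servo_tool:
  deltas:
    - [[0.15,0.2,1.0],0,2]
    - [[0.2,0.2,1.3],0,2]
    - [[0.2,0.2,1.4],0,2]
    - [[0.2,0.1,1.4],0,2]
    - [[0.05,0,1.4],0,2]
    - [[0,0,1.2],0,2]
    - [[0,0,0.8],0,2]
    - [[0,0,0.3],0,2]
    - [[0,0,0],0,2]
    - [[0,0,0],0,2]

```text
clock: 37.92
position: [0.6366, -0.1415, 0.082]
ee_rot: [0.839, 0.544, -0.014, -0.014]
ft_force: [0.5, -0.2, 0.4]
grip_width: 0.347
```

```bash
python3 bot.py post medium
```

```text
t 37.92 tcp [ 0.6366 -0.1415  0.082 ] psi 66.0 bottom [ 0.6345 -0.1403  0.0383] nozzle tilt 0.26 [ 0.003 -0.004] f [ 0.5 -0.2  0.4]
err mm [ -1.5  -7.7 -32.3] tool cm [-0.74  0.3   3.23]
```

Request:
servo_tool:
  deltas:
    - [[-0.3,0.1,0.1],0,2]
    - [[-0.3,0.1,0.1],0,2]
    - [[-0.1,0,0],0,2]
    - [[0,0,0],0,2]
    - [[0,0,0],0,2]

```text
clock: 38.33
position: [0.6369, -0.1504, 0.0827]
ee_rot: [0.839, 0.544, -0.013, -0.012]
ft_force: [-0.4, 0.0, -0.5]
grip_width: 0.339
```

```bash
python3 bot.py post medium
```

```text
t 38.33 tcp [ 0.6369 -0.1504  0.0827] psi 66.0 bottom [ 0.6351 -0.1493  0.039 ] nozzle tilt 0.2 [-0.002 -0.003] f [-0.4  0.  -0.5]
err mm [ -2.1   1.3 -33. ] tool cm [ 0.06 -0.13  3.3 ]
```

Request:
servo_tool:
  deltas:
    - [[0.05,-0.1,0.6],0,2]
    - [[0,0,0.8],0,2]
    - [[0,0,0.8],0,2]
    - [[0,0,0.5],0,2]
    - [[0,0,0.3],0,2]
    - [[0,0,0],0,2]
    - [[0,0,0],0,2]

```text
clock: 38.92
position: [0.6345, -0.149, 0.0489]
ee_rot: [0.839, 0.544, -0.013, -0.013]
ft_force: [0.2, 1.0, -0.8]
grip_width: 0.343
```

```bash
python3 bot.py post medium
```

```text
t 38.92 tcp [ 0.6345 -0.149   0.0489] psi 66.0 bottom [ 0.6327 -0.1478  0.0052] nozzle tilt 0.19 [-0.001 -0.003] f [ 0.2  1.  -0.8]
err mm [ 0.3 -0.2  0.8] tool cm [-0.01  0.04 -0.08]
```

Home. Release, rise, then go to the large one.

Request:
servo_tool:
  deltas:
    - [[0,0,0],0,3.4]
    - [[0,0,0],0,4.2]
    - [[0,0,0],0,5]
    - [[0,0,0],0,5]
    - [[0,0,0],0,5]
    - [[0,0,0],0,5]
    - [[0,0,-0.6],0,5]
    - [[0,0,-1.0],0,5]
    - [[0,0,-1.3],0,5]
    - [[0,0,-1.3],0,5]
    - [[0,0,-1.3],0,6.5]
    - [[0,0,-1.3],0,6.5]

```text
clock: 39.92
position: [0.637, -0.1496, 0.1234]
ee_rot: [0.839, 0.544, -0.013, -0.013]
ft_force: [-0.3, 0.5, -0.3]
grip_width: 0.76
```

Request:
servo_tool:
  deltas:
    - [[0,0,-1.3],0,6.5]
    - [[0,0,-1.3],0,6.5]
    - [[0,0,-1.3],0,6.5]
    - [[0,0,-1.0],0,6.5]
    - [[0,0,-0.5],0,6.5]
    - [[0,0,0],0,6.5]

```text
clock: 40.42
position: [0.6414, -0.1512, 0.1923]
ee_rot: [0.839, 0.544, -0.008, -0.009]
ft_force: [0.8, -0.1, -0.2]
grip_width: 0.764
```

```bash
python3 ax.py; python3 plan.py .708,.065,.17,30.5;  python3 - <<'E'
from h import *
s,_=eyes.camera("scene"); cv2.imwrite("pics/f1s.png",s)
a=cv2.resize(s[150:290,300:440],(560,560),interpolation=cv2.INTER_CUBIC); cv2.imwrite("pics/f1c.png",a)
E
```

```text
t 40.42 p [ 0.6414 -0.1512  0.1923] psi 65.9 up [ 0.0235 -0.0056] up in tool xy [-0.0045 -0.0238] q [ 0.8391  0.5438 -0.0084 -0.0087]
t 40.42 p [ 0.6414 -0.1512  0.1923] psi 65.9 tilt 1.39 f [ 0.8 -0.1 -0.2] w 6.52 j [-0.12  0.46  0.39  1.41 -0.18  1.33  1.43]
[[1.25, -0.15, 0.12], 0.034] [[1.24, -0.2, 0.12], 0.034] [[1.23, -0.24, 0.12], 0.034] [[1.23, -0.28, 0.12], 0.034] [[1.21, -0.32, 0.12], 0.034] [[1.2, -0.36, 0.12], 0.034] [[1.19, -0.4, 0.12], 0.034] [[1.18, -0.44, 0.12], 0.034] [[1.16, -0.49, 0.12], 0.034] [[1.14, -0.52, 0.12], 0.034] [[1.12, -0.56, 0.12], 0.034] [[1.1, -0.6, 0.12], 0.034] [[1.08, -0.64, 0.12], 0.034] [[1.06, -0.68, 0.12], 0.034] [[1.04, -0.71, 0.12], 0.034] [[1.01, -0.75, 0.12], 0.034] [[0.98, -0.78, 0.12], 0.034] [[0.96, -0.81, 0.12], 0.034] 18
```

View pics/f1c.png

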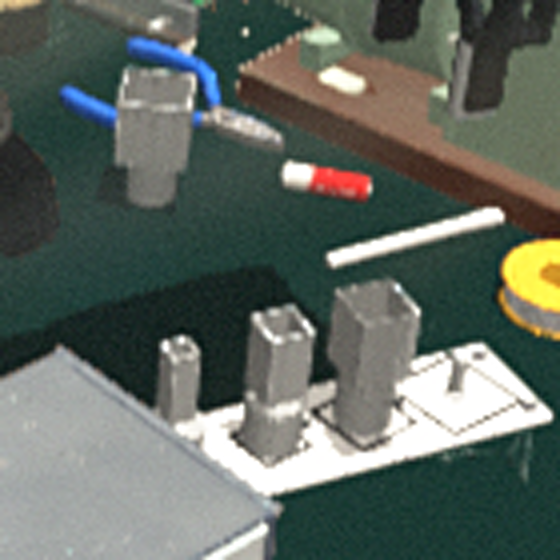

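Tiny, small and medium all stand home in order. The large one waits at crop (155,140). View 12.

Request:
servo_tool:
  deltas:
    - [[1.25,-0.15,0],0.034,6.5]
    - [[1.24,-0.2,0],0.034,6.5]
    - [[1.23,-0.24,0],0.034,6.5]
    - [[1.23,-0.28,0],0.034,6.5]
    - [[1.2,-0.32,0],0.034,6.5]
    - [[1.2,-0.36,0],0.034,6.5]
    - [[1.2,-0.4,0],0.034,6.5]
    - [[1.18,-0.44,0],0.034,6.5]
    - [[1.16,-0.5,0],0.034,6.5]
    - [[1.14,-0.5,0],0.034,6.5]
    - [[1.12,-0.56,0],0.034,6.5]
    - [[1.1,-0.6,0],0.034,6.5]

```text
clock: 41.47
position: [0.6828, -0.0056, 0.1804]
ee_rot: [0.936, 0.35, -0.018, -0.009]
ft_force: [0.2, 0.4, 0.1]
grip_width: 0.763
```

```bash
python3 ax.py; python3 plan.py .708,.065,.17,30.5
```

```text
t 41.47 p [ 0.6828 -0.0056  0.1804] psi 41.1 up [ 0.0404 -0.0038] up in tool xy [-0.0279 -0.0294] q [ 0.9364  0.3504 -0.0182 -0.0089]
t 41.47 p [ 0.6828 -0.0056  0.1804] psi 41.1 tilt 2.32 f [0.2 0.4 0.1] w 6.52 j [-0.34  0.54  0.42  1.33 -0.22  1.35  0.8 ]
[[1.09, -0.61, 0.17], 0.031] [[1.07, -0.64, 0.17], 0.031] [[1.05, -0.68, 0.17], 0.031] [[1.03, -0.71, 0.17], 0.031] [[1.01, -0.74, 0.17], 0.031] [[0.98, -0.77, 0.17], 0.031] 6
```

Request:
servo_tool:
  deltas:
    - [[1.05,-0.6,0],0.031,6.5]
    - [[1.05,-0.64,0],0.031,6.5]
    - [[1.05,-0.66,0],0.031,6.5]
    - [[1.0,-0.7,0],0.031,6.5]
    - [[0.8,-0.6,0],0.031,6.5]
    - [[0.4,-0.3,0],0.025,6.5]
    - [[0,0,2.5],0,6.5]
    - [[0,0,2.5],0,6.5]
    - [[0,0,0],0,6.5]
    - [[0,0,0],0,6.5]
    - [[0,0,0],0,6.5]

```text
clock: 42.38
position: [0.6988, 0.0634, 0.1181]
ee_rot: [0.965, 0.262, -0.026, -0.009]
ft_force: [0.1, -0.3, 0.5]
grip_width: 0.762
```

```bash
python3 ax.py; python3 plan.py .708,.065,.042,30.5
```

```text
t 42.38 p [0.6988 0.0634 0.1181] psi 30.4 up [ 0.0555 -0.003 ] up in tool xy [-0.0464 -0.0307] q [ 0.9648  0.2616 -0.0264 -0.0087]
t 42.38 p [0.6988 0.0634 0.1181] psi 30.4 tilt 3.19 f [ 0.1 -0.3  0.5] w 6.51 j [-0.42  0.64  0.42  1.32 -0.27  1.29  0.54]
[[0.15, 0.05, 1.27], -0.0] [[0.15, 0.05, 1.27], -0.0] [[0.15, 0.05, 1.27], -0.0] [[0.15, 0.05, 1.27], -0.0] [[0.15, 0.05, 1.27], -0.0] [[0.15, 0.05, 1.27], -0.0] 6
```

Request:
servo_tool:
  deltas:
    - [[0.1,0,-0.8],0,6.5]
    - [[0.1,0,-0.8],0,6.5]
    - [[0.1,0,-0.8],0,6.5]
    - [[0.1,0,-0.8],0,6.5]
    - [[0.1,0,-0.8],0,6.5]
    - [[0,0,-0.8],0,6.5]
    - [[0,0,-0.8],0,6.5]
    - [[0,0,-0.8],0,6.5]
    - [[0,0,-0.8],0,6.5]
    - [[0,0,0],0,6.5]
    - [[0,0,0],0,6.5]
    - [[0,0,0],0,6.5]

```text
clock: 43.38
position: [0.7107, 0.0647, 0.2061]
ee_rot: [0.965, 0.261, -0.021, -0.008]
ft_force: [0.5, -0.1, -0.1]
grip_width: 0.765
```

```bash
python3 ax.py
```

```text
t 43.38 p [0.7107 0.0647 0.2061] psi 30.3 up [ 0.0451 -0.0042] up in tool xy [-0.0369 -0.0264] q [ 0.965   0.2611 -0.0212 -0.0079]
```

Request:
servo_tool:
  deltas:
    - [[0,0,4.1],0,6.5]
    - [[0,0,3.5],0,6.5]
    - [[0,0,0],0,6.5]
    - [[0,0,0],0,6.5]
    - [[0,0,0],0,6.5]
    - [[0,0,0],0,6.5]

```text
clock: 43.88
position: [0.7077, 0.0651, 0.1304]
ee_rot: [0.965, 0.261, -0.021, -0.008]
ft_force: [-0.2, 0.1, 1.0]
grip_width: 0.763
```

```bash
python3 ax.py
```

```text
t 43.88 p [0.7077 0.0651 0.1304] psi 30.3 up [ 0.0438 -0.0042] up in tool xy [-0.0357 -0.0257] q [ 0.965   0.2612 -0.0206 -0.0077]
```

Request:
servo_tool:
  deltas:
    - [[0,0,-0.8],0,6.5]
    - [[0,0,-0.8],0,6.5]
    - [[0,0,-0.8],0,6.5]
    - [[0,0,-0.8],0,6.5]
    - [[0,0,-0.8],0,6.5]
    - [[0,0,-0.8],0,6.5]
    - [[0,0,-0.8],0,6.5]
    - [[0,0,0],0,6.5]
    - [[0,0,4.1],0,6.5]
    - [[0,0,3.5],0,6.5]
    - [[0,0,0],0,6.5]
    - [[0,0,0],0,6.5]

```text
clock: 44.88
position: [0.713, 0.0649, 0.1273]
ee_rot: [0.965, 0.261, -0.012, -0.007]
ft_force: [0.6, -0.1, 1.9]
grip_width: 0.761
```

Request:
servo_tool:
  deltas:
    - [[0,0,-0.8],0,6.5]
    - [[0,0,-0.8],0,6.5]
    - [[0,0,-0.8],0,6.5]
    - [[0,0,-0.8],0,6.5]
    - [[0,0,-0.8],0,6.5]
    - [[0,0,-0.8],0,6.5]
    - [[0,0,-0.8],0,6.5]
    - [[0,0,0],0,6.5]
    - [[0,0,3.5],0,6.5]
    - [[0,0,3.5],0,6.5]
    - [[0,0,0],0,6.5]
    - [[0,0,0],0,6.5]

```text
clock: 45.88
position: [0.7187, 0.0648, 0.1324]
ee_rot: [0.965, 0.261, -0.003, -0.005]
ft_force: [-0.1, -0.3, 1.7]
grip_width: 0.76
```

```bash
python3 ax.py; python3 plan.py .708,.065,.042,30.5
```

```text
t 45.88 p [0.7187 0.0648 0.1324] psi 30.3 up [ 0.0089 -0.0088] up in tool xy [-0.0033 -0.012 ] q [ 0.9653  0.2612 -0.0031 -0.0054]
t 45.88 p [0.7187 0.0648 0.1324] psi 30.3 tilt 0.71 f [-0.1 -0.3  1.7] w 6.49 j [-0.42  0.64  0.43  1.29 -0.27  1.27  0.54]
[[-0.11, -0.07, 1.13], -0.0] [[-0.11, -0.07, 1.13], -0.0] [[-0.11, -0.07, 1.13], -0.0] [[-0.11, -0.07, 1.13], -0.0] [[-0.11, -0.07, 1.13], -0.0] [[-0.11, -0.07, 1.13], -0.0] [[-0.11, -0.07, 1.13], -0.0] [[-0.11, -0.07, 1.13], -0.0] 8
```

Tilt 0.7°. Correct laterally while descending to just above the hood, then check.

Request:
servo_tool:
  deltas:
    - [[-0.35,-0.2,0.6],0,6.5]
    - [[-0.35,-0.2,0.8],0,6.5]
    - [[-0.2,-0.1,0.9],0,6.5]
    - [[0,0,0.7],0,6.5]
    - [[0,0,0.3],0,6.5]
    - [[0,0,0],0,6.5]
    - [[0,0,0],0,6.5]
    - [[0,0,0],0,6.5]

```text
clock: 46.55
position: [0.7089, 0.0649, 0.1021]
ee_rot: [0.965, 0.261, -0.001, -0.005]
ft_force: [0.0, -0.6, 0.0]
grip_width: 0.762
```

```bash
python3 ax.py; python3 plan.py .708,.065,.042,30.5
```

```text
t 46.55 p [0.7089 0.0649 0.1021] psi 30.3 up [ 0.0039 -0.0095] up in tool xy [ 0.0014 -0.0102] q [ 9.653e-01  2.613e-01 -7.000e-04 -5.100e-03]
t 46.55 p [0.7089 0.0649 0.1021] psi 30.3 tilt 0.59 f [ 0.  -0.6  0. ] w 6.51 j [-0.43  0.64  0.42  1.36 -0.27  1.2   0.55]
[[-0.01, -0.01, 1.2], -0.001] [[-0.01, -0.01, 1.2], -0.001] [[-0.01, -0.01, 1.2], -0.001] [[-0.01, -0.01, 1.2], -0.001] [[-0.01, -0.01, 1.2], -0.001] 5
```

Request:
servo_tool:
  deltas:
    - [[0,0,0.8],0,6.5]
    - [[0,0,1.2],0,6.5]
    - [[0,0,1.2],0,6.5]
    - [[0,0,1.0],0,6.5]
    - [[0,0,0.8],0,6.5]
    - [[0,0,0.5],0,6.5]
    - [[0,0,0.3],0,6.5]
    - [[0,0,0],0,6.5]
    - [[0,0,0],0,6.5]

```text
clock: 47.3
position: [0.7082, 0.0654, 0.0364]
ee_rot: [0.965, 0.261, -0.002, -0.005]
ft_force: [-0.8, 0.5, 0.3]
grip_width: 0.766
```

```bash
python3 ax.py
```

```text
t 47.3 p [0.7082 0.0654 0.0364] psi 30.3 up [ 0.0057 -0.009 ] up in tool xy [-0.0004 -0.0106] q [ 0.9653  0.2612 -0.0016 -0.0051]
```

Request:
servo_tool:
  deltas:
    - [[0,0,0],0,3]
    - [[0,0,0],0,3]
    - [[0,0,0],0,3]
    - [[0,0,0],0,3]
    - [[0,0,0],0,3]
    - [[0,0,0],0,3]
    - [[0,0,0],0,3]
  force: 40

```text
clock: 47.88
position: [0.7093, 0.0655, 0.0386]
ee_rot: [0.965, 0.261, 0.0, -0.005]
ft_force: [0.5, 0.3, -1.4]
grip_width: 0.474
```

```bash
python3 bot.py grasp .708 .065 2>/dev/null; python3 plan.py
```

```text
t 47.88 tcp [0.7093 0.0655 0.0386] psi 30.3 bottom [0.7092 0.0657 0.    ] nozzle tilt 0.0 [-0. -0.] f [ 0.5  0.3 -1.4]
t 47.88 p [0.7093 0.0655 0.0386] psi 30.3 tilt 0.57 f [ 0.5  0.3 -1.4] w 4.05 j [-0.42  0.7   0.4   1.41 -0.3   1.1   0.56]
```

Request:
servo_tool:
  deltas:
    - [[0,0,0],0,3]
    - [[0,0,0],0,3]
    - [[0,0,-0.8],0,3]
    - [[0,0,-1.3],0,3]
    - [[0,0,-1.4],0,3]
    - [[0,0,-1.4],0,3]
    - [[0,0,-1.4],0,3]
    - [[0,0,-1.4],0,3]
    - [[0,0,-1.4],0,3]
    - [[0,0,-1.3],0,3]
    - [[0,0,-1.0],0,3]
    - [[0,0,-0.5],0,3]

```text
clock: 48.88
position: [0.7105, 0.0636, 0.1753]
ee_rot: [0.965, 0.261, 0.003, -0.004]
ft_force: [0.9, -0.6, -0.3]
grip_width: 0.476
```

```bash
python3 bot.py post large; python3 plan.py .682,-.163,.175,68
```

```text
t 48.88 tcp [0.7105 0.0636 0.1753] psi 30.2 bottom [0.7106 0.0638 0.1366] nozzle tilt 0.35 [-0.006 -0.001] f [ 0.9 -0.6 -0.3]
err mm [ -29.2 -230.9 -130.6] tool cm [-14.25  18.57  12.82]
t 48.88 p [0.7105 0.0636 0.1753] psi 30.2 tilt 0.62 f [ 0.9 -0.6 -0.3] w 4.07 j [-0.43  0.58  0.44  1.29 -0.25  1.32  0.53]
[[-0.77, 1.01, 0.0], -0.037] [[-0.81, 0.98, 0.0], -0.037] [[-0.84, 0.95, 0.0], -0.037] [[-0.88, 0.92, 0.0], -0.037] [[-0.91, 0.88, 0.0], -0.037] [[-0.94, 0.85, 0.0], -0.037] [[-0.97, 0.82, 0.0], -0.037] [[-1.0, 0.78, 0.0], -0.037] [[-1.03, 0.74, 0.0], -0.037] [[-1.06, 0.7, 0.0], -0.037] [[-1.08, 0.66, 0.0], -0.037] [[-1.1, 0.62, 0.0], -0.037] [[-1.13, 0.58, 0.0], -0.037] [[-1.15, 0.54, 0.0], -0.037] [[-1.17, 0.5, 0.0], -0.037] [[-1.18, 0.46, 0.0], -0.037] [[-1.2, 0.41, 0.0], -0.037] [[-1.21, 0.37, 0.0], -0.037] 18
```

Large nozzle held (40.7 mm). Carry.

Request:
servo_tool:
  deltas:
    - [[-0.77,1.0,0],-0.037,3]
    - [[-0.81,0.98,0],-0.037,3]
    - [[-0.84,0.95,0],-0.037,3]
    - [[-0.88,0.92,0],-0.037,3]
    - [[-0.9,0.88,0],-0.037,3]
    - [[-0.94,0.85,0],-0.037,3]
    - [[-0.97,0.8,0],-0.037,3]
    - [[-1.0,0.78,0],-0.037,3]
    - [[-1.03,0.74,0],-0.037,3]
    - [[-1.06,0.7,0],-0.037,3]
    - [[-1.08,0.66,0],-0.037,3]
    - [[-1.1,0.6,0],-0.037,3]

```text
clock: 49.88
position: [0.693, -0.0892, 0.1816]
ee_rot: [0.878, 0.478, 0.007, -0.004]
ft_force: [0.5, -0.3, -0.3]
grip_width: 0.473
```

```bash
python3 bot.py post large; python3 plan.py .682,-.163,.175,68
```

```text
t 49.88 tcp [ 0.693  -0.0892  0.1816] psi 57.2 bottom [ 0.6934 -0.0889  0.143 ] nozzle tilt 0.97 [-0.016 -0.006] f [ 0.5 -0.3 -0.3]
err mm [ -12.   -78.2 -137. ] tool cm [-7.44  3.22 13.58]
t 49.88 p [ 0.693  -0.0892  0.1816] psi 57.2 tilt 0.92 f [ 0.5 -0.3 -0.3] w 4.04 j [-0.19  0.53  0.39  1.33 -0.21  1.31  1.2 ]
[[-1.13, 0.51, 0.11], -0.031] [[-1.15, 0.48, 0.11], -0.031] [[-1.16, 0.44, 0.11], -0.031] [[-1.18, 0.4, 0.11], -0.031] [[-1.19, 0.37, 0.11], -0.031] [[-1.2, 0.33, 0.11], -0.031] 6
```

Request:
servo_tool:
  deltas:
    - [[-1.13,0.5,0],-0.031,3]
    - [[-1.15,0.48,0],-0.031,3]
    - [[-1.16,0.44,0],-0.031,3]
    - [[-1.18,0.4,0],-0.031,3]
    - [[-1.1,0.35,0],-0.031,3]
    - [[-0.7,0.2,0],-0.031,3]
    - [[-0.2,0,0],0,3]
    - [[0,0,0],0,3]
    - [[0,0,0],0,3]

```text
clock: 50.63
position: [0.6798, -0.1671, 0.1836]
ee_rot: [0.829, 0.56, 0.007, -0.002]
ft_force: [0.6, 0.3, -1.3]
grip_width: 0.474
```

```bash
python3 bot.py post large
```

```text
t 50.63 tcp [ 0.6798 -0.1671  0.1836] psi 68.1 bottom [ 0.6802 -0.1669  0.145 ] nozzle tilt 1.0 [-0.017 -0.005] f [ 0.6  0.3 -1.3]
err mm [   1.2   -0.2 -139. ] tool cm [-0.16  0.06 13.9 ]
```

Request:
servo_tool:
  deltas:
    - [[-0.1,0.05,1.0],0,3]
    - [[0,0,1.3],0,3]
    - [[0,0,1.4],0,3]
    - [[0,0,1.4],0,3]
    - [[0,0,1.4],0,3]
    - [[0,0,1.2],0,3]
    - [[0,0,0.8],0,3]
    - [[0,0,0.3],0,3]
    - [[0,0,0],0,3]
    - [[0,0,0],0,3]

```text
clock: 51.47
position: [0.6802, -0.1603, 0.0835]
ee_rot: [0.828, 0.561, 0.006, -0.005]
ft_force: [-0.1, 0.1, -0.8]
grip_width: 0.476
```

```bash
python3 bot.py post large
```

```text
t 51.47 tcp [ 0.6802 -0.1603  0.0835] psi 68.2 bottom [ 0.6804 -0.1599  0.0449] nozzle tilt 0.86 [-0.013 -0.008] f [-0.1  0.1 -0.8]
err mm [  1.   -7.2 -38.9] tool cm [-0.69  0.36  3.88]
```

Request:
servo_tool:
  deltas:
    - [[-0.3,0.1,0.2],0,3]
    - [[-0.3,0.1,0.3],0,3]
    - [[-0.1,0.05,0.2],0,3]
    - [[0,0,0],0,3]
    - [[0,0,0],0,3]

```text
clock: 51.88
position: [0.6814, -0.1694, 0.0785]
ee_rot: [0.828, 0.561, 0.007, -0.003]
ft_force: [-0.6, 0.5, -0.6]
grip_width: 0.474
```

```bash
python3 bot.py post large
```

```text
t 51.88 tcp [ 0.6814 -0.1694  0.0785] psi 68.2 bottom [ 0.6818 -0.169   0.0399] nozzle tilt 1.04 [-0.017 -0.007] f [-0.6  0.5 -0.6]
err mm [ -0.4   1.9 -33.9] tool cm [ 0.11 -0.12  3.39]
```

Request:
servo_tool:
  deltas:
    - [[0.1,-0.1,0.6],0,3]
    - [[0,0,0.8],0,3]
    - [[0,0,0.8],0,3]
    - [[0,0,0.5],0,3]
    - [[0,0,0.3],0,3]
    - [[0,0,0],0,3]
    - [[0,0,0],0,3]

```text
clock: 52.47
position: [0.6808, -0.1671, 0.0447]
ee_rot: [0.828, 0.561, 0.007, -0.003]
ft_force: [0.2, 0.1, -1.7]
grip_width: 0.477
```

```bash
python3 bot.py post large
```

```text
t 52.47 tcp [ 0.6808 -0.1671  0.0447] psi 68.2 bottom [ 0.6812 -0.1668  0.0061] nozzle tilt 1.02 [-0.016 -0.007] f [ 0.2  0.1 -1.7]
err mm [ 0.2 -0.3 -0.1] tool cm [-0.02  0.03  0.01]
```

Home. Release and rise clear.

Request:
servo_tool:
  deltas:
    - [[0,0,0],0,4.4]
    - [[0,0,0],0,5.2]
    - [[0,0,0],0,6]
    - [[0,0,0],0,6]
    - [[0,0,0],0,6]
    - [[0,0,0],0,6]
    - [[0,0,-0.6],0,6]
    - [[0,0,-1.0],0,6]
    - [[0,0,-1.3],0,6]
    - [[0,0,-1.3],0,6]
    - [[0,0,-1.3],0,6]
    - [[0,0,-1.3],0,6]

```text
clock: 53.47
position: [0.6802, -0.1683, 0.1196]
ee_rot: [0.828, 0.561, 0.007, -0.003]
ft_force: [-0.1, -0.0, -0.6]
grip_width: 0.706
```

Request:
servo_tool:
  deltas:
    - [[1,0,-1.3],0,6]
    - [[1.4,0,-1.3],0,6]
    - [[1.4,0,-1.3],0,6]
    - [[1.4,0,-1.0],0,6]
    - [[1.4,0,-0.8],0,6]
    - [[1.4,0,0],0,6]
    - [[1.4,0,0],0,6]
    - [[1.4,0,0],0,6]
    - [[1.4,0,0],0,6]
    - [[1.4,0,0],0,6]
    - [[1,0,0],0,6]
    - [[0,0,0],0,6]

```text
clock: 54.47
position: [0.7394, -0.0239, 0.1926]
ee_rot: [0.829, 0.56, 0.01, -0.0]
ft_force: [0.3, 1.2, -0.2]
grip_width: 0.701
```

```bash
python3 - <<'E'
from h import *
from bot import POST
s,ds=eyes.camera("scene"); t,dt=eyes.camera("top"); cv2.imwrite("pics/g1s.png",s);cv2.imwrite("pics/g1t.png",t)
a=cv2.resize(s[150:290,240:440],(800,560),interpolation=cv2.INTER_CUBIC); cv2.imwrite("pics/g1c.png",a)
for n,d in(("top",dt),("scene",ds)):
    W=cloud(n,d).reshape(-1,3)
    for k,p in POST.items():
        q=W[(np.hypot(*(W[:,:2]-p).T)<.026)&(W[:,2]>.05)&(W[:,2]<.12)]
        if len(q): print(n,k,len(q),"z98",np.percentile(q[:,2],98).round(4),"xy",((q.max(0)+q.min(0))[:2]/2).round(4))
    for nm,p in(("amber",(.4298,.3021)),("white",(.4401,.1147))):
        q=W[(np.hypot(*(W[:,:2]-p).T)<.03)&(W[:,2]>.045)&(W[:,2]<.09)]
        if len(q):print(n,nm,len(q),"top",q[:,2].max().round(3),((q.max(0)+q.min(0))[:2]/2).round(4))
E
```

```text
top medium 1 z98 0.0798 xy [ 0.6389 -0.1688]
top large 56 z98 0.0791 xy [ 0.6804 -0.1801]
top amber 72 top 0.06 [0.4298 0.3015]
top white 108 top 0.07 [0.4393 0.114 ]
scene tiny 150 z98 0.0786 xy [ 0.5336 -0.1113]
scene small 266 z98 0.0781 xy [ 0.5836 -0.1297]
scene medium 392 z98 0.0783 xy [ 0.63   -0.1486]
scene large 478 z98 0.0776 xy [ 0.6802 -0.1678]
scene amber 89 top 0.058 [0.4257 0.3016]
scene white 183 top 0.067 [0.4362 0.1152]
```

View pics/g1c.png

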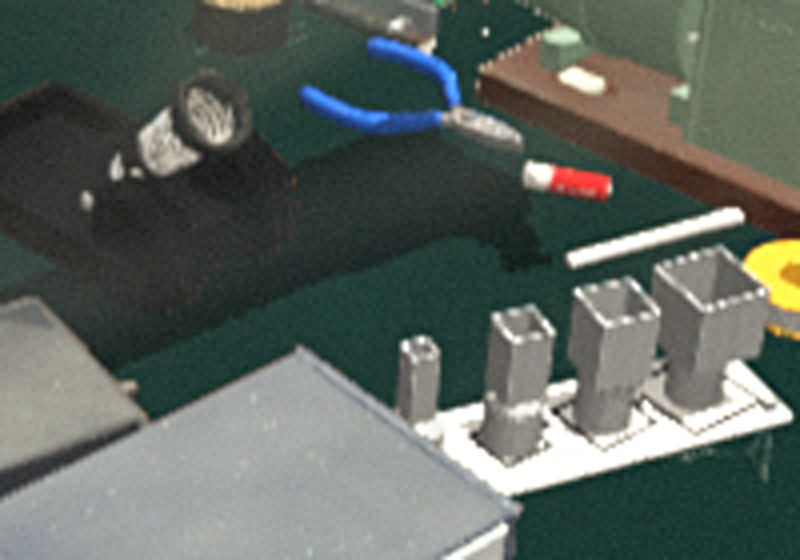

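View pics/g1t.png

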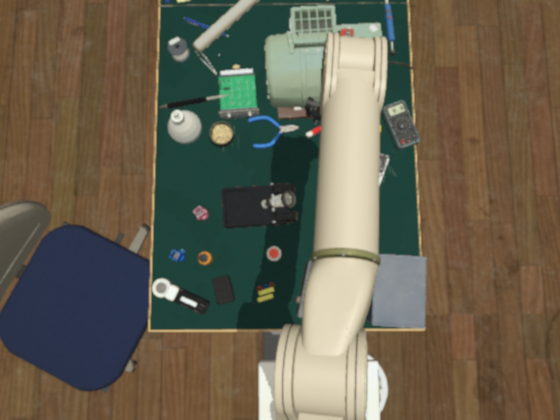

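All four stand in size order with their tops at 78 mm, which is 72 + 6 mm, so they are fully home. The bottles have not moved, nor have the pink and blue look-alikes, and the gripper is clear.

```bash
python3 -c "
from workcell import order; print(order.hand_in())"
```

```text
the job is handed in; nothing more can be done
None
```

All four nozzles are on their matching posts, upright and collar down: tiny, small, medium, large, placed in that order. I handed the job in at about 54 s of the 115 s allowed; the hand-in reports no verdict.

- **Nozzles:** In the last scene-camera depth readings, all four hood tops are 77.6–78.6 mm above the desk. Fully home is 78 mm (72 mm nozzle plus 6 mm plate). Each sits within about 3 mm of its post centre.
- **Tiny post:** The cabinet hides the foot of the tiny post in the scene view, and the arm blocked most of the stand in the final top view. That seating rests on the height reading and the no-contact descent.
- **Bottles and look-alikes:** The final top view puts both bottles within 1 mm of where they started. The pink and blue look-alikes are in the same place in that view. The gripper was open and clear of everything at hand-in.
- **What went wrong on the way:** Fast moves made the tool overshoot by up to 2 cm and lean by up to about 6°. I brought the lean back to 2° or less before gripping the small and large nozzles, carried the last three more slowly, and aimed each placement by the nozzle's underside. No contact force above about 2 N showed in any reading.

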